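Draw the corer plunger and lay it on the drying rest

TASK

Draw the sampler's plunger all the way out of its horizontal clear barrel; the guide fork in front stops your fingers, so let go and take new holds nearer the barrel until the piston head is out. Then lay it gently and level in both notches of the dark drying rest, either way round, with the middle of its plain shaft about midway between the two posts, and let go. Do not let the plunger fall to the bench, and leave the jar, dropper bottle, petri dish, beaker, vial and carton standing where they are.

Things in the scene. Friction and masses are not known exactly. Their poses are not given: they have to be found in the camera images.
- plunger: Plain grey aluminium rod, 18 mm diameter, 175 mm long, with a thicker steel piston head (22 mm diameter, 25 mm long) at its rear; about 0.22 kg. Starts in the barrel, tip 48 to 60 mm out, slides with light friction. Origin on the axis, middle of the plain shaft; x along the rod towards the plain tip (+87.5 mm); head x = -87.5 to -112.5 mm; balances near x = -38 mm. May roll about x.
- front_tip (a point): Centre of the plunger's plain front tip.
- piston_end (a point): Centre of the rear face of the plunger's piston head.
- barrel_mouth (a point): Centre of the open mouth of the clear barrel, on its axis, 85 mm above the bench; x = level pulling direction, z up. Barrel: bore 24 mm, outside 33 mm, runs back to x = -175 mm, closed there, fixed on a stand (base 70 mm wide, 10 mm high, x = -190 to +155 mm). The plunger lies loosely, 1 to 4 mm below the axis; let go half drawn it stays, its tip sagging up to 10 mm.
- hood_edge (a point): Middle of the front edge of the steel splash hood, on its underside: 68 mm above the barrel's axis and 29 mm in front of the mouth. The hood is 70 mm wide and reaches back over the barrel, so the rod's short stub can only be gripped with a tool leaning 25 to 50 degrees towards the pulling direction.
- fork_notch (a point): Guide fork: fixed plate 12 mm thick, 56 mm wide, across the pulling line, centre 140 mm in front of the mouth; this point is on the barrel's axis, axes as the mouth's. Its notch is open at the top, 26 mm wide, floor 18 mm below and cheek tops 10 mm above this point. A small ramp leads the tip in; the rod slides through and rests in it; fingers cannot pass until the plunger is lifted.
- rest_seat (a point): Fixed dark steel drying rest: where the seated rod's axis lies, midway between the two posts, 75 mm above the bench; x along the seated rod, z up. Posts 10 mm thick, 44 mm wide at x = -60 and +60 mm, each with a notch open at the top, 22 mm wide, floor 9 mm below this point, horns splayed outward up to 18 mm above it. Base 150 x 64 x 10 mm.
- jar: Sample jar with a red screw lid, 68 mm wide, 67 mm high; origin at the centre of its underside. Bystander.
- dropper: Small brown dropper bottle, 34 mm wide, 102 mm high; origin at the centre of its underside. Bystander.
- dish: Lidded petri dish, 90 mm wide, 15 mm high; origin at the centre of its underside. Bystander.
- beaker: Glass beaker, 94 mm wide, 112 mm high; origin at the centre of its underside. Bystander.
- vial: Small vial with a black cap, 19 mm wide, 54 mm high; origin at the centre of its underside. Bystander.
- carton: Flat grey carton, 106 x 150 x 42 mm; origin at the centre of its underside. Bystander.

How it is judged:
On the way:
1. the plunger, piston head and all, is out of the barrel (x of piston_end in the frame of barrel_mouth above 0.003 m), for 0.1 s.
At the end, for the whole second after the job is handed in: The plunger lies at rest in both notches of the drying rest, either way round: the middle of its plain shaft within 18 mm of midway between the posts along the rod, within 6 mm sideways and 4 mm in height of the seat, its axis within 0.07 rad of the rest's (x of plunger in the frame of rest_seat between -0.018 and 0.018 m and y of plunger in the frame of rest_seat between -0.006 and 0.006 m and z of plunger in the frame of rest_seat between -0.004 and 0.004 m and angle between the x axis of plunger and the x axis of rest_seat, either way round below 0.07 rad and linear speed of plunger below 0.02 m/s); the robot touches nothing.
It fails at once if the plunger falls to the bench (height (world z) of plunger below 0.04 m).
It fails at once if a bystander is pushed more than 30 mm or knocked over (distance of any of jar, dropper, dish, beaker, vial, carton from where it was at the start of the episode above 0.03 m or angle between any of jar, dropper, beaker, vial's own z axis and vertical above 0.5 rad).
It fails at once if the plunger is dropped or thrown onto the rest (horizontal distance between plunger and rest_seat below 0.06 m and linear speed of plunger above 0.6 m/s).
It also fails if it takes over 51 s, if anything falls off the work surface, if the arm or the gripper's body presses on something with over 40 N, if the wrist force passes 120 N, or if a joint passes its speed limit or range.

ROBOT

A 6-joint arm with a two-finger parallel gripper is mounted at the origin on a cart in front of the work surface, level with it; the furniture and walls round the work are solid. World frame = base frame: x ahead of the robot, y to its left, z up, the work surface at z = 0. Lengths are in m, angles in rad, forces in N, time in s.
With the tool pointing down it reaches from about 0.275 to 0.775 m from the base axis. Payload 14.6 kg.
Tool frame: the origin (TCP) lies on the centre line of the jaws, within the pads' length; the fingertips stand arm.tcp_to_tips ahead of it and the grasp point (between the pads) lies 3 mm ahead of it (arm.tcp_to_tips is the distance from the TCP to the fingertips, in m); z points along the fingers, y is the direction in which the jaws open and shut (so a half turn about z gives the same grasp; the last joint's range is limited). The gripper opens to 85 mm and grips with 20 to 120 N. Pads are 22 mm wide; open, the fingers measure 114 mm over their backs; the gripper's body (76 mm by 85 mm) begins 54 mm behind the grasp point. The pads swing forward as they close: fully open they stand 13 mm farther back than shut.
Start: joints at [0.958, 0.263, -0.048, 1.259, 0, 1.415], TCP at [0.232, 0.471, 0.253] pointing down, gripper open.
Joint ranges: [-2.65, 2.65], [-0.89, 1.7], [-1.18, 1.37], [-2.13, 2.11], [-1.35, 1.29], [-3.14, 3.14]. Speed limits (rad/s): [1.89, 1.89, 2.57, 2.79, 3.14, 3.14].

INTERFACE

Orientations are given as a unit quaternion [x, y, z, w].
In Python, from workcell import arm, cams, finder gives the robot as it stands. The module is installed in compiled form; this text tells all that it offers.
- The arm moves only by the tool servo_tool, never from a script. Its argument "moves" is a list that holds one entry, the list of rows, each a list of 6 numbers: the shift along the tool's x, y, z in mm, then the turn, a rotation vector about the tool's x, y, z in degrees. A call has exactly 8 rows; each row shifts and turns the pose as measured when the row begins, along the tool's axes as they then stand; what a row does not reach is not made up. A row lasts 1/12 s, in which the tool goes at most 41.7 mm and 7.16 degrees, less where a joint would pass 70% of its speed; a pose out of reach is approached as far as the arm can. A call with a gripper value outside its range is refused whole. "jaw" is the opening, from 0 (shut) to 1 (fully open), set as the call begins (left out, the last holds). The fingers move at their own pace and stop on an object; "squeeze" is the grip in N (left out, the last holds). Time passes only in rows, so rows that do not move let the fingers close, or fill a call up. It gives the time, the measured TCP pose, the force and the opening at its end, in the units of the state.
- arm.get_obs(): the state, without advancing time (a new reading comes with each control period).
- cams.get_image(name): name is "scene" or "side" or "wrist"; returns the picture (420x560x3 uint8, blue, green, red); there is no depth.
- cams.calibration(name): a dict with "fx", "fy", "cx", "cy" (pixels), "eye" and "attitude" of the camera in the world; the wrist camera has in their place "T_tool_cam" (4x4, takes a point from camera to tool coordinates, whose origin is the TCP and whose axes are the flange's). Camera axes: x right, y down, z forward; pixel columns grow to the right and rows downward; lengths in m; the calibration is good to about 2 mm. A picture is of the moment at which its call begins: read the wrist's pose just before it. calibration takes no time and is no camera call.
- arm.close_job(): hands the job in, once; it reports no verdict.
Trained networks look in the newest picture that a camera, given by its name, has taken for a name from the list of things; names that differ only in an ending like _2 or _b are one class to them, and where a whole thing is asked for, a point or a joint stands for the part that bears it (a point fixed in the world has none). Each returns a list of dicts, best first, with "score" (0 to 1); they miss things now and then, are a little off and sometimes report something else, mostly with a low value. They report only what shows in the picture. A call takes as long as a camera call.
- finder.spot_in(camera, thing): "rect" ([left, top, right, bottom] in pixels, round what is visible of it).
- finder.tip_of(camera, thing): "centre" ([row, column] in pixels: a listed point, or the origin of a listed thing).
The state is a dict: "time_s": time; "joints": joint angles; "joint_vel": joint speeds; "joint_torque": joint torques, N m; "ee_pos": TCP position; "eef_rot": TCP orientation; "wrist_force": force on the tool from outside, world axes, zero at the start; "moment": the same for the moment, N m; "grip_width": opening from 0.0 (shut) to 1.0 (fully open).
Only numpy, scipy, OpenCV 4.12 (cv2) and the standard library are available. Lean on these libraries where they do the work, as an engineer would, in place of code of your own. Each camera call takes 0.05 s, during which the arm holds its last target.

## Working session

There is one attempt and no reset: what is moved stays moved. The work goes in short steps, Python scripts to look and compute and a tool call to move; the robot and the scene stay as the last step left them, time stands still between calls to the robot, and variables do not carry over. Pictures are saved under pics/ and viewed, and the job is handed in when it is done.

Besides the shell and the picture viewer there is one more tool, called as name(argument=value, ...), one argument or row to a line, values as JSON. servo_tool: Moves the arm, as the interface text tells. Its arguments: {"type":"object","properties":{"moves":{"type":"array","items":{"type":"array","items":{"type":"array","items":{"type":"number"}}}},"jaw":{"type":"number"},"squeeze":{"type":"number"}},"required":["moves"]}

```bash
ls; mkdir -p pics
cat > h.py <<'E'
import numpy as np, cv2
from workcell import arm,cams,finder
from scipy.spatial.transform import Rotation as R
def K(n):
    return cams.calibration(n)
E
python3 - <<'E'
from h import *
o=arm.get_obs(); print(o, arm.tcp_to_tips)
for n in ("scene","side","wrist"):
    c=cams.calibration(n); print(n,c)
    cv2.imwrite(f"pics/{n}0.png",cams.get_image(n))
print(arm.get_obs()["time_s"])
E
```

```text
pics
{'time_s': 0.0, 'joints': array([ 9.57734514e-01,  2.63511588e-01, -4.88962774e-02,  1.25940120e+00,
       -5.43602065e-06,  1.41550171e+00]), 'joint_vel': array([-0.00102855, -0.00097734, -0.00114928, -0.00140605,  0.00023139,
        0.00116177]), 'joint_torque': array([-1.24537946e-03, -6.37615156e+01,  3.84567297e+01,  1.35628553e-02,
       -2.67925270e-04,  2.99556211e-05]), 'ee_pos': array([0.23188845, 0.47075062, 0.25284588]), 'eef_rot': array([ 2.26890348e-01,  9.73920178e-01, -4.70477270e-04, -1.87266072e-04]), 'wrist_force': array([-6.14157351e-04, -6.74282327e-01, -1.00937671e+00]), 'moment': array([-0.02100466, -0.00088589, -0.03369694]), 'grip_width': 0.9996430869174647} 0.022
scene {'fx': 380.4628548806984, 'fy': 380.4628548806984, 'cx': 277.3915623078344, 'cy': 214.348634956981, 'eye': array([0.10452374, 0.04307314, 0.76403239]), 'attitude': array([-0.46348133,  0.81533588, -0.3032611 ,  0.16865694])}
side {'fx': 453.0259643345443, 'fy': 453.0259643345443, 'cx': 287.5449379035671, 'cy': 200.97585149229184, 'eye': array([0.46609468, 0.39931949, 0.63938989]), 'attitude': array([-0.09113981,  0.8964418 , -0.43172479,  0.04122311])}
wrist {'fx': 310.3884437292046, 'fy': 310.3884437292046, 'cx': 275.77319555237875, 'cy': 207.31001596663853, 'T_tool_cam': array([[ 8.36184367e-05, -9.63120920e-01, -2.69068926e-01,
         6.82373412e-02],
       [ 9.99999993e-01,  5.73471199e-05,  1.05497969e-04,
         6.37474421e-04],
       [-8.61769734e-05, -2.69068933e-01,  9.63120918e-01,
        -1.21268633e-01],
       [ 0.00000000e+00,  0.00000000e+00,  0.00000000e+00,
         1.00000000e+00]])}
0.15
```

View pics/scene0.png

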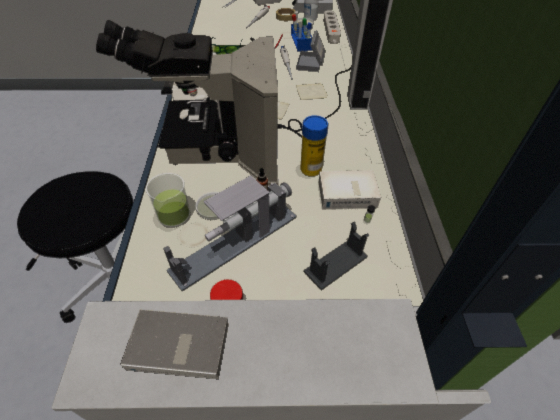

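View pics/side0.png

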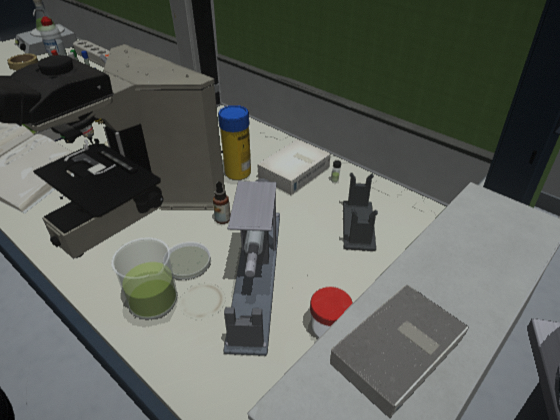

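View pics/wrist0.png

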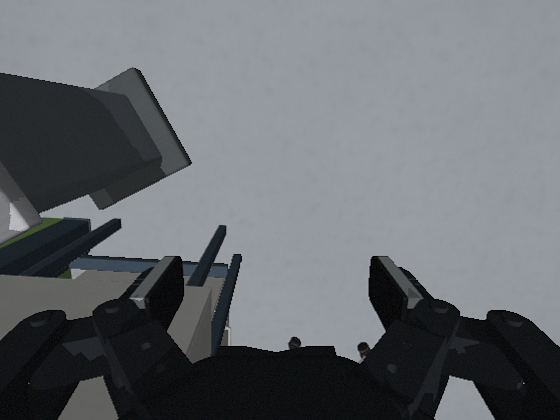

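The scene view shows the barrel with its rod tip at about (210,235), the fork at (178,262), the rest at (337,258), and a raised ledge in front carrying the carton. In the side view the rod tip is at about (250,270) and the fork at (245,325). Next I'll detect and triangulate.

```bash
cat >> h.py <<'E'
def cam(n,obs=None):
    c=cams.calibration(n)
    if n=="wrist":
        T=np.eye(4);T[:3,:3]=R.from_quat(obs["eef_rot"]).as_matrix();T[:3,3]=obs["ee_pos"]
        W=T@c["T_tool_cam"]; return c,W[:3,:3],W[:3,3]
    a=np.array(c["attitude"])
    M=R.from_quat(a).as_matrix() if a.shape==(4,) else a
    return c,M,np.array(c["eye"])
def ray(C,px):  # px = row,col
    c,M,e=C
    d=M@np.array([(px[1]-c["cx"])/c["fx"],(px[0]-c["cy"])/c["fy"],1.]); return e,d/np.linalg.norm(d)
def onz(C,px,z):
    e,d=ray(C,px); return e+d*(z-e[2])/d[2]
def tri(rs):
    A=np.zeros((3,3));b=np.zeros(3)
    for e,d in rs:
        P=np.eye(3)-np.outer(d,d);A+=P;b+=P@e
    x=np.linalg.solve(A,b); return x,[np.linalg.norm((np.eye(3)-np.outer(d,d))@(x-e))*1000 for e,d in rs]
def proj(C,p):
    c,M,e=C; q=M.T@(np.array(p)-e); return np.array([c["cy"]+c["fy"]*q[1]/q[2],c["cx"]+c["fx"]*q[0]/q[2]])
E
python3 - <<'E'
from h import *
np.set_printoptions(precision=4,suppress=True)
C={n:cam(n) for n in("scene","side")}
for n in C: print(n,C[n][2],"fwd",C[n][1][:,2],"right",C[n][1][:,0])
for n in C: cams.get_image(n)
for th in ["front_tip","barrel_mouth","hood_edge","fork_notch","rest_seat","jar","dropper","dish","beaker","vial","carton"]:
    rs=[]
    for n in C:
        r=finder.tip_of(n,th)
        print(th,n,[(np.round(q["centre"]),round(q["score"],2)) for q in r[:2]])
        if r: rs.append(ray(C[n],r[0]["centre"]))
    if len(rs)==2:
        x,e=tri(rs); print("   ",x,np.round(e,1))
print(arm.get_obs()["time_s"])
E
```

```text
scene [0.1045 0.0431 0.764 ] fwd [ 0.5561 -0.3382 -0.7592] right [-0.5135 -0.8581  0.0061]
side [0.4661 0.3993 0.6394] fwd [ 0.1526 -0.7665 -0.6238] right [-0.98   -0.199   0.0048]
front_tip scene [(array([238., 209.]), 0.51)]
front_tip side [(array([274., 250.]), 0.59)]
    [ 0.629  -0.0945  0.0707] [1.1 1.1]
barrel_mouth scene [(array([225., 224.]), 0.84), (array([193., 348.]), 0.63)]
barrel_mouth side [(array([252., 252.]), 0.58)]
    [ 0.6361 -0.1366  0.0814] [2.5 2.5]
hood_edge scene [(array([211., 212.]), 0.94), (array([225., 227.]), 0.3)]
hood_edge side []
fork_notch scene [(array([260., 172.]), 0.89)]
fork_notch side [(array([311., 241.]), 0.72), (array([232., 252.]), 0.47)]
    [ 0.6132 -0.0035  0.0833] [5.6 5.6]
rest_seat scene [(array([249., 338.]), 0.8), (array([308., 229.]), 0.21)]
rest_seat side [(array([198., 358.]), 0.78)]
    [ 0.4632 -0.3362  0.0677] [4.8 4.8]
jar scene [(array([308., 228.]), 0.56)]
jar side [(array([325., 330.]), 0.89)]
    [ 0.485  -0.0661  0.0079] [0.2 0.2]
dropper scene [(array([220., 239.]), 0.74), (array([226., 225.]), 0.59)]
dropper side [(array([220., 225.]), 0.64)]
    [ 0.6837 -0.1946  0.0642] [30. 30.]
dish scene [(array([206., 214.]), 0.72)]
dish side [(array([262., 187.]), 0.96)]
    [ 0.777  -0.1642 -0.0029] [1. 1.]
beaker scene [(array([215., 173.]), 0.96), (array([210., 210.]), 0.58)]
beaker side [(array([328., 330.]), 0.73), (array([300., 152.]), 0.65)]
    [0.5131 0.0296 0.2408] [72.9 72.9]
vial scene [(array([221., 368.]), 0.56)]
vial side [(array([179., 336.]), 0.47)]
    [ 0.5248 -0.4902  0.0009] [0.3 0.3]
carton scene [(array([192., 348.]), 0.77), (array([308., 229.]), 0.2)]
carton side [(array([171., 295.]), 0.57)]
    [ 0.6294 -0.5036  0.0044] [1.5 1.5]
1.35
```

Run:
```python
from h import *
np.set_printoptions(precision=4,suppress=True)
A,B=cam("scene"),cam("side")
def t(n,a,b): # col,row
    x,e=tri([ray(A,a[::-1]),ray(B,b[::-1])]); print(n,x,np.round(e[0],1))
t("beaker",(173,215),(152,300))
t("ledge corner",(417,301),(474,184))
sc=[(140,312),(228,318),(218,376),(124,362)]; sd=[(333,348),(407,287),(467,325),(395,405)]
for k in range(4):
    for rev in(0,1):
        es=[];xs=[]
        for i in range(4):
            j=(k-i if rev else k+i)%4
            x,e=tri([ray(A,sc[i][::-1]),ray(B,sd[j][::-1])]); es.append(e[0]);xs.append(x)
        if max(es)<25: print(k,rev,np.round(es,1),*xs)
t("post front",(317,250),(361,213)); 
t("post back",(357,228),(360,176))
# base edges on z=0.. rest base corners
for px in [(306,264),(326,285),(367,257)]: print("restbase scene z.01",onz(A,px[::-1],.01))
for px in [(344,243),(375,248)]: print("restbase side",onz(B,px[::-1],.01))
for px in [(170,276),(184,284),(297,213)]: print("standbase scene",onz(A,px[::-1],.01))
for px in [(226,349),(268,349)]: print("standbase side",onz(B,px[::-1],.01))
a=cv2.imread("pics/scene0.png")[170:300,150:410]; cv2.imwrite("pics/sc_c.png",cv2.resize(a,None,fx=3,fy=3,interpolation=2))
a=cv2.imread("pics/side0.png")[160:365,200:400]; cv2.imwrite("pics/sd_c.png",cv2.resize(a,None,fx=2.9,fy=2.9,interpolation=2))
```

```text
beaker [ 0.8    -0.059   0.0029] 0.2
ledge corner [ 0.256  -0.3504  0.1311] 1.9
0 0 [1.6 1.3 2.  2.5] [0.4718 0.0874 0.1724] [ 0.3871 -0.0336  0.166 ] [0.3123 0.0188 0.1682] [0.4015 0.1372 0.1688]
1 1 [3.  4.9 8.2 4.1] [0.4042 0.0781 0.284 ] [ 0.4794 -0.0574 -0.0351] [ 0.3759  0.0176 -0.0392] [0.3487 0.1152 0.285 ]
post front [ 0.4615 -0.2738  0.0912] 5.7
post back [ 0.4698 -0.3902  0.0904] 1.4
restbase scene z.01 [ 0.4908 -0.2718  0.01  ]
restbase scene z.01 [ 0.4211 -0.2794  0.01  ]
restbase scene z.01 [ 0.4331 -0.408   0.01  ]
restbase side [ 0.4829 -0.2653  0.01  ]
restbase side [ 0.4215 -0.2636  0.01  ]
standbase scene [0.6225 0.014  0.01  ]
standbase scene [ 0.5866 -0.0056  0.01  ]
standbase scene [ 0.6347 -0.3394  0.01  ]
standbase side [0.6406 0.0131 0.01  ]
standbase side [ 0.5757 -0.0003  0.01  ]
```

View pics/sc_c.png

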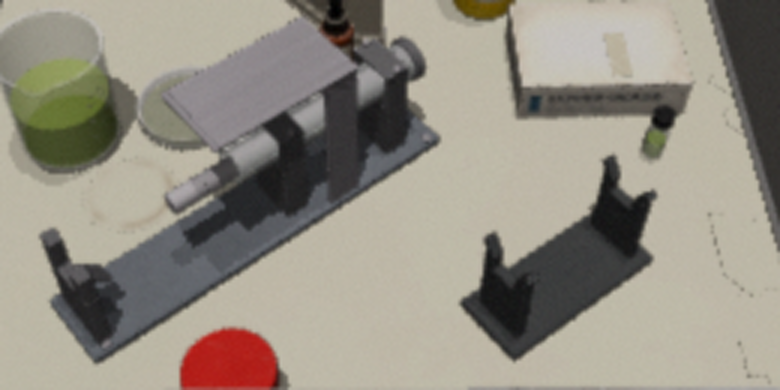

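View pics/sd_c.png

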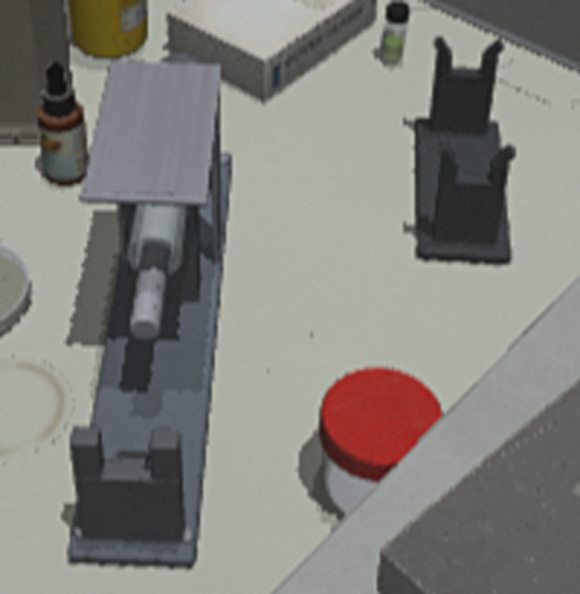

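```bash
cat >> h.py <<'E'
np.set_printoptions(precision=4,suppress=True)
def Rt(d,lean):
    d=np.array([d[0],d[1],0.]);d/=np.linalg.norm(d);a=np.radians(lean);z=np.array([0,0,1.])
    tx=d*np.cos(a)-z*np.sin(a);tz=-d*np.sin(a)-z*np.cos(a)
    return R.from_matrix(np.c_[tx,np.cross(tz,tx),tz])
def rows(p,Rg,n=8,hold=0):
    """rows from the measured pose to p,Rg in n rows"""
    o=arm.get_obs();P=np.array(o["ee_pos"]);Q=R.from_quat(o["eef_rot"])
    rv=(Q.inv()*Rg).as_rotvec();out=[]
    for i in range(n):
        s=Q.inv().apply((np.array(p)-P)/(n))*1000
        out.append([round(float(v),1) for v in s]+[round(float(v),2) for v in np.degrees(rv)/n])
        P=P+Q.apply(np.array(s)/1000);Q=Q*R.from_rotvec(rv/n)
    print("t",o["time_s"],"dist mm",np.linalg.norm(np.array(p)-o["ee_pos"])*1000,"ang",np.degrees(np.linalg.norm(rv)),"grip",o["grip_width"])
    for r in out: print(r)
E
python3 - <<'E'
from h import *
d=np.array([-.17,.985])
rows([.615,-.03,.22],Rt(d,35),24)
E
```

```text
t 1.35 dist mm 631.4321468912536 ang 63.608773405968044 grip 0.9978844204561701
[-23.5, -11.7, 1.4, 0.69, -1.35, 2.18]
[-22.9, -10.3, 2.0, 0.69, -1.35, 2.18]
[-22.3, -9.0, 2.5, 0.69, -1.35, 2.18]
[-21.6, -7.8, 3.0, 0.69, -1.35, 2.18]
[-20.9, -6.6, 3.5, 0.69, -1.35, 2.18]
[-20.2, -5.5, 3.9, 0.69, -1.35, 2.18]
[-19.4, -4.5, 4.2, 0.69, -1.35, 2.18]
[-18.7, -3.6, 4.5, 0.69, -1.35, 2.18]
[-17.9, -2.7, 4.8, 0.69, -1.35, 2.18]
[-17.1, -1.9, 5.0, 0.69, -1.35, 2.18]
[-16.3, -1.1, 5.2, 0.69, -1.35, 2.18]
[-15.6, -0.4, 5.4, 0.69, -1.35, 2.18]
[-14.8, 0.2, 5.5, 0.69, -1.35, 2.18]
[-14.0, 0.8, 5.6, 0.69, -1.35, 2.18]
[-13.3, 1.4, 5.7, 0.69, -1.35, 2.18]
[-12.5, 1.9, 5.7, 0.69, -1.35, 2.18]
[-11.8, 2.3, 5.7, 0.69, -1.35, 2.18]
[-11.1, 2.7, 5.7, 0.69, -1.35, 2.18]
[-10.4, 3.0, 5.7, 0.69, -1.35, 2.18]
[-9.7, 3.4, 5.7, 0.69, -1.35, 2.18]
[-9.0, 3.6, 5.6, 0.69, -1.35, 2.18]
[-8.4, 3.9, 5.5, 0.69, -1.35, 2.18]
[-7.8, 4.1, 5.4, 0.69, -1.35, 2.18]
[-7.2, 4.2, 5.3, 0.69, -1.35, 2.18]
```

servo_tool(
  moves=[
    [[-24,-12,-1,0.7,-1.4,2.2],[-23,-10,-1,0.7,-1.4,2.2],[-22,-9,0,0.7,-1.4,2.2],[-22,-8,0,0.7,-1.4,2.2],[-21,-7,1,0.7,-1.4,2.2],[-20,-5.5,1,0.7,-1.4,2.2],[-19,-4.5,1,0.7,-1.4,2.2],[-19,-4,1,0.7,-1.4,2.2]],
  ],
)

```text
time_s: 2.02
ee_pos: [0.3433, 0.3223, 0.2681]
eef_rot: [0.375, 0.92, -0.072, 0.087]
wrist_force: [-0.4, 0.2, -0.0]
grip_width: 1.002
```

servo_tool(
  moves=[
    [[-18,-2.7,2,0.7,-1.4,2.2],[-17,-2,3,0.7,-1.4,2.2],[-16,-1,4,0.7,-1.4,2.2],[-16,-0.5,5,0.7,-1.4,2.2],[-15,0,5,0.7,-1.4,2.2],[-14,1,5.5,0.7,-1.4,2.2],[-13,1.5,5.5,0.7,-1.4,2.2],[-12,2,5.5,0.7,-1.4,2.2]],
  ],
)

```text
time_s: 2.68
ee_pos: [0.4232, 0.2137, 0.2731]
eef_rot: [0.514, 0.829, -0.141, 0.172]
wrist_force: [-0.1, 0.0, 0.5]
grip_width: 1.0
```

Run:
```python
from h import *
d=np.array([-.17,.985])
rows([.615,-.03,.22],Rt(d,35),8)
print(arm.get_obs()["joints"],arm.get_obs()["ee_pos"])
```

```text
t 2.6833 dist mm 314.595754565278 ang 18.576256330192063 grip 0.9998793269107205
[-31.5, 8.8, 21.8, 0.65, -1.13, 1.92]
[-26.9, 8.8, 19.5, 0.65, -1.13, 1.92]
[-22.9, 8.7, 17.5, 0.65, -1.13, 1.92]
[-19.5, 8.4, 15.6, 0.65, -1.13, 1.92]
[-16.5, 8.1, 13.9, 0.65, -1.13, 1.92]
[-14.0, 7.7, 12.3, 0.65, -1.13, 1.92]
[-11.8, 7.3, 10.9, 0.65, -1.13, 1.92]
[-9.9, 6.8, 9.7, 0.65, -1.13, 1.92]
[ 0.5321  0.2496 -0.0859  1.3317 -0.4382  1.663 ] [0.4232 0.2137 0.2731]
```

```bash
sed -i 's|(np.array(p)-P)/(n))\*1000|(np.array(p)-P)/(n-i))*1000|' h.py
python3 - <<'E'
from h import *
d=np.array([-.17,.985])
rows([.615,-.03,.22],Rt(d,35),8)
E
```

```text
t 2.6833 dist mm 314.595754565278 ang 18.576256330192063 grip 0.9998793269107205
[-31.5, 8.8, 21.8, 0.65, -1.13, 1.92]
[-30.8, 10.1, 22.3, 0.65, -1.13, 1.92]
[-30.0, 11.3, 22.8, 0.65, -1.13, 1.92]
[-29.1, 12.6, 23.2, 0.65, -1.13, 1.92]
[-28.2, 13.8, 23.7, 0.65, -1.13, 1.92]
[-27.3, 15.0, 24.0, 0.65, -1.13, 1.92]
[-26.3, 16.2, 24.4, 0.65, -1.13, 1.92]
[-25.2, 17.3, 24.7, 0.65, -1.13, 1.92]
```

servo_tool(
  moves=[
    [[-31,9,22,0.6,-1.1,1.9],[-31,10,22,0.6,-1.1,1.9],[-30,11,23,0.6,-1.1,1.9],[-29,12.5,23,0.6,-1.1,1.9],[-28,14,24,0.6,-1.1,1.9],[-27,15,24,0.6,-1.1,1.9],[-26,16,24,0.6,-1.1,1.9],[-25,17,25,0.6,-1.1,1.9]],
  ],
)

```text
time_s: 3.35
ee_pos: [0.6204, -0.0379, 0.2198]
eef_rot: [0.616, 0.728, -0.191, 0.234]
wrist_force: [-0.2, 0.9, 0.6]
grip_width: 0.999
```

```bash
cat >> h.py <<'E'
def look(tag,things=(),n="wrist"):
    o=arm.get_obs(); im=cams.get_image(n); C=cam(n,o); cv2.imwrite(f"pics/{tag}.png",im); res={}
    for t in things:
        r=finder.tip_of(n,t); res[t]=r; print(tag,t,[(np.round(q["centre"],1),round(q["score"],2)) for q in r[:2]])
    return C,im,res
E
python3 - <<'E'
from h import *
C,im,res=look("w1",["front_tip","barrel_mouth","hood_edge","fork_notch"])
o=arm.get_obs();print(o["ee_pos"],o["time_s"])
for t,z in [("front_tip",.08),("barrel_mouth",.085),("hood_edge",.153),("fork_notch",.085)]:
    if res[t]: print(t,onz(C,res[t][0]["centre"],z))
E
```

```text
w1 front_tip [(array([157.8, 271.7]), 0.75)]
w1 barrel_mouth [(array([200.5, 275. ]), 0.98)]
w1 hood_edge [(array([247.5, 268.3]), 0.79), (array([158. , 269.7]), 0.31)]
w1 fork_notch [(array([ 58.1, 270. ]), 0.88)]
[ 0.6191 -0.036   0.2198] 3.6
front_tip [ 0.6275 -0.0898  0.08  ]
barrel_mouth [ 0.6386 -0.1387  0.085 ]
hood_edge [ 0.6288 -0.116   0.153 ]
fork_notch [ 0.6126 -0.0042  0.085 ]
```

View pics/w1.png

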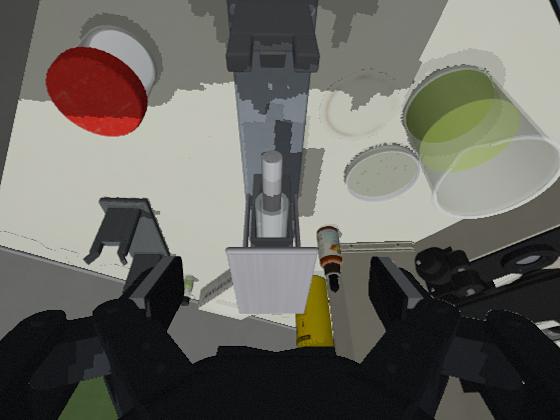

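```bash
cat >> h.py <<'E'
M=np.array([.6374,-.1377,.085]); D=np.array([-.178,.984,0.]); D/=np.linalg.norm(D)
def at(x,z,lean,back=0.):
    Rg=Rt(D,lean); G=M+D*x; G[2]=z
    tz=Rg.apply([0,0,1]); return G-tz*(.003+back),Rg
E
python3 - <<'E'
from h import *
p,Rg=at(.038,.080,38,.085); print(p); rows(p,Rg,8)
E
```

```text
[ 0.621  -0.047   0.1493]
t 3.6 dist mm 71.36837227829871 ang 3.0125564589892964 grip 1.002521175613067
[3.9, -0.1, 8.0, 0.02, -0.37, -0.08]
[4.0, -0.1, 8.0, 0.02, -0.37, -0.08]
[4.0, -0.1, 8.0, 0.02, -0.37, -0.08]
[4.1, -0.1, 7.9, 0.02, -0.37, -0.08]
[4.1, -0.0, 7.9, 0.02, -0.37, -0.08]
[4.2, -0.0, 7.9, 0.02, -0.37, -0.08]
[4.2, -0.0, 7.9, 0.02, -0.37, -0.08]
[4.3, -0.0, 7.8, 0.02, -0.37, -0.08]
```

servo_tool(
  moves=[
    [[4,0,8,0,-0.4,-0.1],[4,0,8,0,-0.4,-0.1],[4,0,8,0,-0.4,-0.1],[4,0,8,0,-0.4,-0.1],[4,0,8,0,-0.4,-0.1],[4,0,8,0,-0.4,0],[4,0,8,0,-0.3,0],[4,0,8,0,-0.3,0]],
  ],
  jaw=0.6,
)

```text
time_s: 4.27
ee_pos: [0.6195, -0.0398, 0.1485]
eef_rot: [0.602, 0.728, -0.205, 0.256]
wrist_force: [-0.8, 0.1, -0.1]
grip_width: 0.603
```

Run:
```python
from h import *
C,im,res=look("w2",["front_tip","barrel_mouth","fork_notch"])
o=arm.get_obs();print(o["ee_pos"],o["time_s"])
rd={}
for t,z in [("front_tip",.077),("barrel_mouth",.085),("fork_notch",.085)]:
    if res[t]: print(t,onz(C,res[t][0]["centre"],z))
# triangulate with scene/side
A,B=cam("scene"),cam("side")
if res["front_tip"]: print(tri([ray(C,res["front_tip"][0]["centre"]),ray(A,(238,209)),ray(B,(274,250))]))
if res["barrel_mouth"]: print(tri([ray(C,res["barrel_mouth"][0]["centre"]),ray(A,(225,224)),ray(B,(252,252))]))
p,Rg=at(.038,.080,38,0); rows(p,Rg,8)
```

```text
w2 front_tip [(array([217.2, 272.9]), 0.68)]
w2 barrel_mouth [(array([255.8, 271.9]), 0.79), (array([208.8, 389. ]), 0.24)]
w2 fork_notch [(array([121. , 279.3]), 0.71)]
[ 0.6198 -0.0403  0.1492] 4.4667
front_tip [ 0.6287 -0.0931  0.077 ]
barrel_mouth [ 0.636  -0.1363  0.085 ]
fork_notch [ 0.6149 -0.0036  0.085 ]
(array([ 0.628 , -0.094 ,  0.0744]), [np.float64(1.9042438459987365), np.float64(0.6044572728627139), np.float64(2.2198302545568813)])
(array([ 0.6357, -0.1362,  0.0839]), [np.float64(1.0454485595056158), np.float64(1.9065587902715797), np.float64(2.884605630054718)])
t 4.4667 dist mm 89.2916154192274 ang 0.9305875421806669 grip 0.5963136112348181
[-0.6, -0.2, 11.1, 0.11, 0.03, 0.03]
[-0.6, -0.1, 11.1, 0.11, 0.03, 0.03]
[-0.6, -0.1, 11.1, 0.11, 0.03, 0.03]
[-0.7, -0.1, 11.1, 0.11, 0.03, 0.03]
[-0.7, -0.1, 11.1, 0.11, 0.03, 0.03]
[-0.7, -0.1, 11.1, 0.11, 0.03, 0.03]
[-0.7, -0.0, 11.1, 0.11, 0.03, 0.03]
[-0.7, -0.0, 11.1, 0.11, 0.03, 0.03]
```

View pics/w2.png

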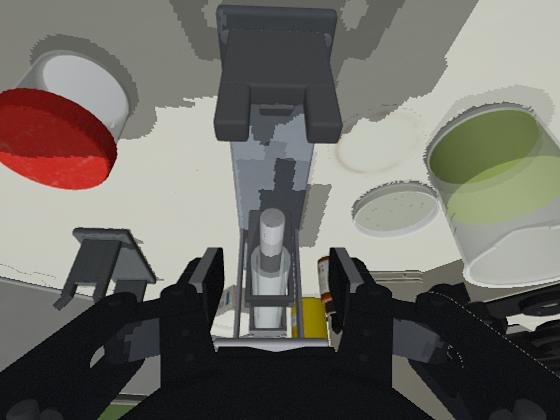

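```bash
sed -i 's|^M=.*|M=np.array([.6362,-.1400,.085]); D=np.array([-.168,.986,0.]); D/=np.linalg.norm(D)|' h.py
python3 - <<'E'
from h import *
p,Rg=at(.036,.079,38,0); print(p);rows(p,Rg,8)
E
```

```text
[ 0.6298 -0.1027  0.0814]
t 4.4667 dist mm 92.76367575152192 ang 1.439213013591288 grip 0.5963136112348181
[-1.0, -0.3, 11.6, 0.15, 0.03, 0.09]
[-1.0, -0.3, 11.6, 0.15, 0.03, 0.09]
[-1.0, -0.3, 11.6, 0.15, 0.03, 0.09]
[-1.0, -0.2, 11.6, 0.15, 0.03, 0.09]
[-1.0, -0.2, 11.6, 0.15, 0.03, 0.09]
[-1.0, -0.2, 11.6, 0.15, 0.03, 0.09]
[-1.0, -0.1, 11.6, 0.15, 0.03, 0.09]
[-1.0, -0.1, 11.6, 0.15, 0.03, 0.09]
```

servo_tool(
  moves=[
    [[-1,-0.3,12,0.15,0,0.1],[-1,-0.3,12,0.15,0,0.1],[-1,-0.3,12,0.15,0,0.1],[-1,-0.2,12,0.15,0,0.1],[-1,-0.2,12,0.15,0,0.1],[-1,-0.2,12,0.15,0,0.1],[-1,-0.1,11,0.15,0,0.1],[-1,-0.1,10,0.15,0,0.1]],
  ],
)

```text
time_s: 5.13
ee_pos: [0.6345, -0.1014, 0.0874]
eef_rot: [0.609, 0.722, -0.206, 0.256]
wrist_force: [-0.4, -0.2, -0.2]
grip_width: 0.6
```

Run:
```python
from h import *
C,im,res=look("w3",["front_tip"]); look("s3",n="side")
o=arm.get_obs();print(o["ee_pos"],o["time_s"],o["wrist_force"])
p,Rg=at(.036,.079,38,0); rows(p,Rg,4)
```

```text
w3 front_tip [(array([253.4, 262.4]), 0.92)]
[ 0.6341 -0.1013  0.0872] 5.2833 [ 0.4858 -0.2706 -0.2493]
t 5.2833 dist mm 7.288120010985525 ang 0.8351364075120211 grip 0.5982286784687915
[0.8, -1.1, 1.2, 0.18, 0.08, -0.06]
[0.8, -1.1, 1.2, 0.18, 0.08, -0.06]
[0.8, -1.1, 1.2, 0.18, 0.08, -0.06]
[0.8, -1.1, 1.2, 0.18, 0.08, -0.06]
```

View pics/w3.png

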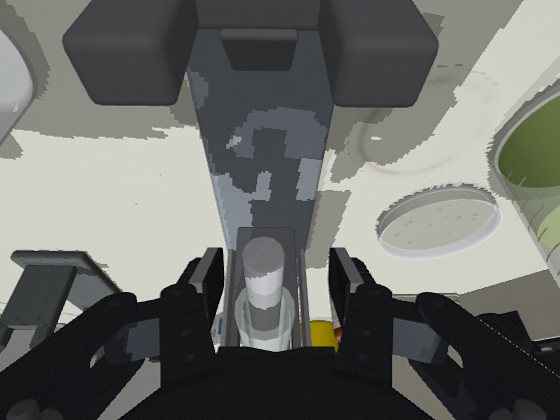

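View pics/s3.png

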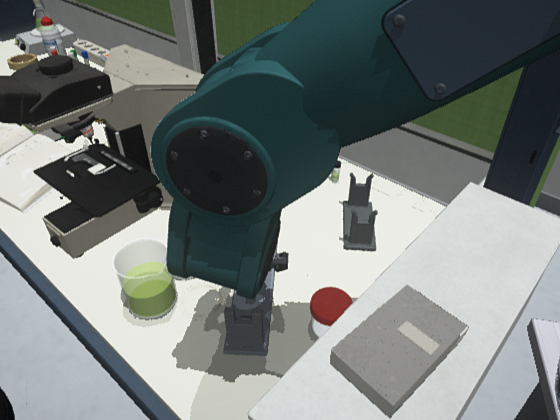

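Run:
```python
from h import *
o=arm.get_obs();C=cam("wrist",o);Q=R.from_quat(o["eef_rot"])
for z in(.072,.076,.08):
    q=onz(C,(253.4,263.5),z); print(z,q,"tool mm",Q.inv().apply(q-o["ee_pos"])*1000)
```

```text
0.072 [ 0.629  -0.1038  0.072 ] tool mm [ 8.1611 -5.5664 12.7755]
0.076 [ 0.628  -0.0962  0.076 ] tool mm [11.6686 -5.2331  4.9086]
0.08 [ 0.627  -0.0886  0.08  ] tool mm [15.176  -4.8999 -2.9583]
```

servo_tool(
  moves=[
    [[0.5,-1.5,2,0.2,0,0],[0.5,-1.5,2,0.2,0,0],[0.5,-1.5,2,0.2,0,0],[0.5,-1,2,0.2,0,0],[0,0,0.5,0,0,0],[0,0,0,0,0,0],[0,0,0,0,0,0],[0,0,0,0,0,0]],
  ],
)

```text
time_s: 5.95
ee_pos: [0.6297, -0.1045, 0.0808]
eef_rot: [0.611, 0.72, -0.211, 0.252]
wrist_force: [-0.7, -0.1, 0.4]
grip_width: 0.597
```

Run:
```python
from h import *
C,im,res=look("w4",["front_tip"])
o=arm.get_obs();print(o["ee_pos"],o["time_s"],o["wrist_force"]);Q=R.from_quat(o["eef_rot"])
for z in(.072,.076,.08):
    q=onz(C,res["front_tip"][0]["centre"],z); print(z,q,"tool mm",Q.inv().apply(q-o["ee_pos"])*1000)
```

```text
w4 front_tip [(array([267.5, 274.3]), 0.68)]
[ 0.6297 -0.1045  0.0809] 6.05 [-0.2441 -0.8273 -0.431 ]
0.072 [ 0.6298 -0.108   0.072 ] tool mm [ 2.8229 -0.5404  9.0595]
0.076 [ 0.6284 -0.0996  0.076 ] tool mm [ 7.0402 -0.5001  0.622 ]
0.08 [ 0.627  -0.0911  0.08  ] tool mm [11.2575 -0.4598 -7.8156]
```

View pics/w4.png

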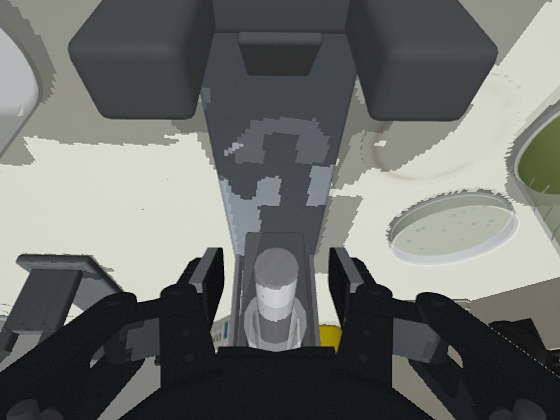

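servo_tool(
  moves=[
    [[0,0,1,0,0,0],[0,0,1,0,0,0],[0,0,0,0,0,0],[0,0,0,0,0,0],[0,0,0,0,0,0],[0,0,0,0,0,0],[0,0,0,0,0,0],[0,0,0,0,0,0]],
  ],
  jaw=0,
  squeeze=50,
)

```text
time_s: 6.72
ee_pos: [0.6298, -0.1059, 0.0794]
eef_rot: [0.611, 0.72, -0.211, 0.252]
wrist_force: [-0.0, 0.7, -0.2]
grip_width: 0.193
```

Run:
```python
from h import *
o=arm.get_obs();print(o["ee_pos"],o["wrist_force"],o["grip_width"])
p=o["ee_pos"]+D*.07; p[2]+=.002
rows(p,Rt(D,38),8)
```

```text
[ 0.6298 -0.1059  0.0794] [-0.0341  0.679  -0.1539] 0.1934454006681746
t 6.7167 dist mm 70.02856560004638 ang 0.4590375175885696 grip 0.1934454006681746
[6.7, -0.0, -5.6, 0.0, 0.05, -0.03]
[6.7, -0.0, -5.6, 0.0, 0.05, -0.03]
[6.7, -0.0, -5.6, 0.0, 0.05, -0.03]
[6.7, -0.0, -5.6, 0.0, 0.05, -0.03]
[6.7, -0.0, -5.6, 0.0, 0.05, -0.03]
[6.7, -0.0, -5.6, 0.0, 0.05, -0.03]
[6.7, -0.0, -5.6, 0.0, 0.05, -0.03]
[6.7, -0.0, -5.6, 0.0, 0.05, -0.03]
```

servo_tool(
  moves=[
    [[3.5,0,-2.8,0,0,0],[5,0,-4,0,0,0],[5,0,-4,0,0,0],[5,0,-4,0,0,0],[5,0,-4,0,0,0],[4,0,-3.2,0,0,0],[2,0,-1.6,0,0,0],[0,0,0,0,0,0]],
  ],
)

```text
time_s: 7.38
ee_pos: [0.6226, -0.0639, 0.0791]
eef_rot: [0.611, 0.721, -0.211, 0.252]
wrist_force: [-0.8, -0.8, -1.0]
grip_width: 0.195
```

Run:
```python
from h import *
C,im,res=look("w5",["front_tip","fork_notch"])
o=arm.get_obs();print(o["ee_pos"],o["time_s"],o["wrist_force"],(o["ee_pos"]-M)@D)
```

```text
w5 front_tip [(array([273.2, 276.7]), 0.75)]
w5 fork_notch [(array([212.2, 280.7]), 0.71)]
[ 0.6227 -0.0646  0.0791] 7.5333 [ 0.046   1.7597 -1.0581] 0.07656098074420013
```

View pics/w5.png

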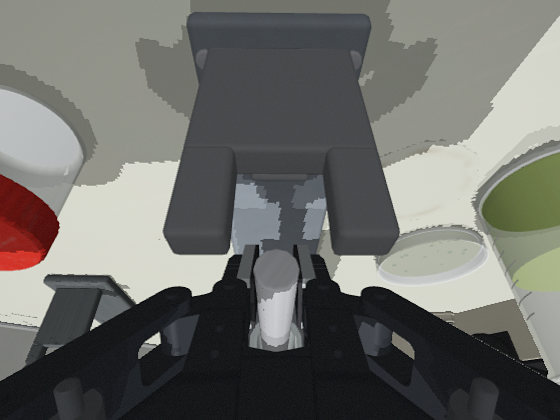

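Run:
```python
from h import *
p,Rg=at(.052,.077,27,0); print(p);rows(p,Rg,8)
```

```text
[ 0.6272 -0.0874  0.0797]
t 7.5333 dist mm 23.2147801945874 ang 11.344215057961193 grip 0.19126333961918213
[-2.3, 0.1, 1.7, 0.0, 1.42, -0.03]
[-2.4, 0.1, 1.7, 0.0, 1.42, -0.03]
[-2.4, 0.1, 1.6, 0.0, 1.42, -0.03]
[-2.4, 0.1, 1.6, 0.0, 1.42, -0.03]
[-2.5, 0.1, 1.5, 0.0, 1.42, -0.03]
[-2.5, 0.1, 1.4, 0.0, 1.42, -0.03]
[-2.6, 0.1, 1.4, 0.0, 1.42, -0.03]
[-2.6, 0.1, 1.3, 0.0, 1.42, -0.03]
```

servo_tool(
  moves=[
    [[0,0,0,0,0,0],[0,0,0,0,0,0],[0,0,0,0,0,0],[0,0,0,0,0,0],[-4,0,3,0,2.5,0],[-5,0,3,0,3,0],[-5,0,3,0,3,0],[-5,0,3,0,3,0]],
  ],
  jaw=0.45,
)

```text
time_s: 8.2
ee_pos: [0.6263, -0.0861, 0.0792]
eef_rot: [0.628, 0.744, -0.147, 0.176]
wrist_force: [-0.4, 1.1, -0.7]
grip_width: 0.451
```

Run:
```python
from h import *
C,im,res=look("w6",["front_tip","fork_notch"]); 
o=arm.get_obs();print(o["ee_pos"],o["time_s"],o["wrist_force"],o["grip_width"],(o["ee_pos"]-M)@D);Q=R.from_quat(o["eef_rot"])
for z in(.068,.072,.076,.08):
    q=onz(C,res["front_tip"][0]["centre"],z); print(z,q,(q-M)@D,"tool mm",Q.inv().apply(q-o["ee_pos"])*1000)
p,Rg=at(.052,.077,27,0); rows(p,Rg,4)
```

```text
w6 front_tip [(array([218.4, 281. ]), 0.73), (array([270.9, 435.2]), 0.64)]
w6 fork_notch [(array([100.5, 278.8]), 0.98)]
[ 0.6264 -0.0871  0.0794] 8.35 [-0.5169  0.6708 -0.8715] 0.4495536954275955 0.05382091987524269
0.068 [ 0.6238 -0.0576  0.068 ] 0.08329845684309298 tool mm [31.4744  2.2772 -3.0334]
0.072 [ 0.6231 -0.0538  0.072 ] 0.08717775689556821 tool mm [33.1435  2.1732 -8.3497]
0.076 [ 0.6223 -0.05    0.076 ] 0.09105705694804345 tool mm [ 34.8125   2.0693 -13.666 ]
0.08 [ 0.6216 -0.0462  0.08  ] 0.0949363570005187 tool mm [ 36.4816   1.9653 -18.9823]
t 8.35 dist mm 0.8975108454442416 ang 0.374878854151836 grip 0.4495536954275955
[-0.1, 0.2, -0.0, 0.02, -0.08, -0.05]
[-0.1, 0.2, -0.0, 0.02, -0.08, -0.05]
[-0.1, 0.2, -0.0, 0.02, -0.08, -0.05]
[-0.1, 0.2, -0.0, 0.02, -0.08, -0.05]
```

View pics/w6.png

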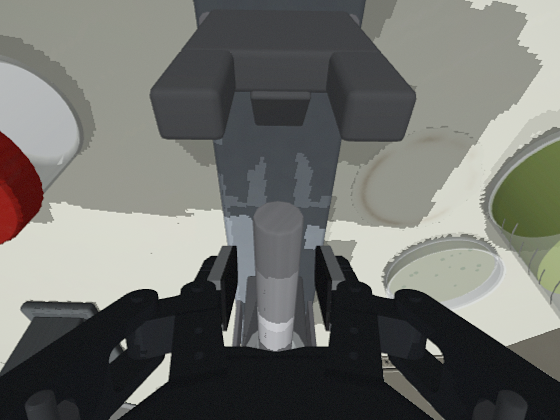

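servo_tool(
  moves=[
    [[0,0,0,0,0,0],[0,0,0,0,0,0],[0,0,0,0,0,0],[0,0,0,0,0,0],[3,0,-1.5,0,0,0],[6,0,-3.1,0,0,0],[6,0,-3.1,0,0,0],[6,0,-3.1,0,0,0]],
  ],
  jaw=0,
)

```text
time_s: 9.02
ee_pos: [0.6213, -0.0608, 0.0785]
eef_rot: [0.628, 0.743, -0.151, 0.178]
wrist_force: [0.1, -0.9, -1.1]
grip_width: 0.198
```

Run:
```python
from h import *
o=arm.get_obs();print(o["ee_pos"],o["time_s"],o["wrist_force"],o["grip_width"],(o["ee_pos"]-M)@D)
p,Rg=at(.107,.079,27,0); rows(p,Rg,5)
```

```text
[ 0.6213 -0.0608  0.0785] 9.0167 [ 0.0641 -0.9319 -1.1355] 0.1982316987066585 0.08061359988977862
t 9.0167 dist mm 27.96965909774365 ang 0.09605468569868346 grip 0.1982316987066585
[4.7, 0.3, -3.1, -0.01, -0.0, -0.02]
[4.7, 0.3, -3.1, -0.01, -0.0, -0.02]
[4.7, 0.3, -3.1, -0.01, -0.0, -0.02]
[4.7, 0.3, -3.1, -0.01, -0.0, -0.02]
[4.7, 0.3, -3.1, -0.01, -0.0, -0.02]
```

servo_tool(
  moves=[
    [[4.5,0.3,-2.8,0,0,0],[4.5,0.3,-2.8,0,0,0],[4.5,0.3,-2.8,0,0,0],[4.5,0.3,-2.8,0,0,0],[3,0,-1.5,0,0,0],[1,0,-0.5,0,0,0],[0,0,0,0,0,0],[0,0,0,0,0,0]],
  ],
)

```text
time_s: 9.68
ee_pos: [0.6172, -0.031, 0.0805]
eef_rot: [0.627, 0.743, -0.152, 0.179]
wrist_force: [0.3, -3.7, -2.0]
grip_width: 0.196
```

Run:
```python
from h import *
C,im,res=look("w7",["front_tip","fork_notch"]); 
o=arm.get_obs();print(o["ee_pos"],o["time_s"],o["wrist_force"],o["grip_width"],(o["ee_pos"]-M)@D)
p,Rg=at(.052,.078,27,0); rows(p,Rg,8)
```

```text
w7 front_tip [(array([215.6, 275.4]), 0.72)]
w7 fork_notch [(array([335.2, 276. ]), 0.59)]
[ 0.6172 -0.031   0.0805] 9.8333 [ 0.2229 -3.7911 -1.0736] 0.19668430637370182 0.11060920917581253
t 9.8333 dist mm 57.249133197835995 ang 0.15210236569921504 grip 0.19668430637370182
[-6.4, 0.1, 3.2, -0.01, 0.02, -0.0]
[-6.4, 0.1, 3.2, -0.01, 0.02, -0.0]
[-6.4, 0.1, 3.2, -0.01, 0.02, -0.0]
[-6.4, 0.1, 3.2, -0.01, 0.02, -0.0]
[-6.4, 0.1, 3.2, -0.01, 0.02, -0.0]
[-6.4, 0.1, 3.2, -0.01, 0.02, -0.0]
[-6.4, 0.1, 3.2, -0.01, 0.02, -0.0]
[-6.4, 0.1, 3.2, -0.01, 0.02, -0.0]
```

View pics/w7.png

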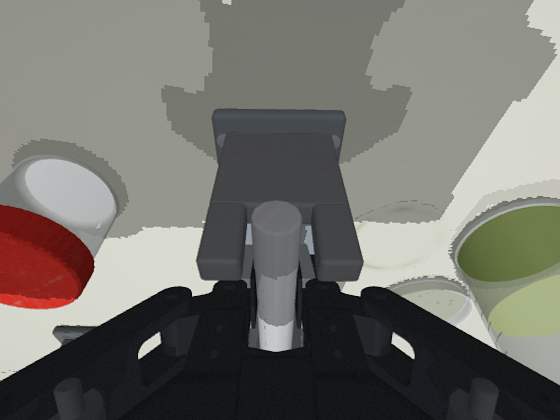

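servo_tool(
  moves=[
    [[0,0,0,0,0,0],[0,0,0,0,0,0],[0,0,0,0,0,0],[-4,0,2,0,0,0],[-10,0,5,0,0,0],[-13,0,6.5,0,0,0],[-13,0,6.5,0,0,0],[-10,0,5,0,0,0]],
  ],
  jaw=0.45,
)

```text
time_s: 10.5
ee_pos: [0.6277, -0.0879, 0.0811]
eef_rot: [0.626, 0.744, -0.151, 0.179]
wrist_force: [0.7, -0.2, -1.1]
grip_width: 0.448
```

Run:
```python
from h import *
C,im,res=look("w8",["front_tip"]); 
o=arm.get_obs();print(o["ee_pos"],o["time_s"],o["wrist_force"],o["grip_width"],(o["ee_pos"]-M)@D)
for z in(.072,.076,.08):
    q=onz(C,res["front_tip"][0]["centre"],z); print(z,q,(q-M)@D)
p,Rg=at(.050,.077,27,0); rows(p,Rg,4)
```

```text
w8 front_tip [(array([ 17.8, 277.4]), 0.81), (array([265.9, 272.2]), 0.33)]
[ 0.6276 -0.0884  0.0812] 10.6 [ 0.6173  0.7195 -0.094 ] 0.44977574490598515 0.05227732095621716
0.072 [0.6113 0.0097 0.072 ] 0.15172710394275857
0.076 [0.6111 0.0104 0.076 ] 0.15252160215785163
0.08 [0.611  0.0112 0.08  ] 0.1533161003729447
t 10.6 dist mm 1.7482318233432372 ang 0.11496305068461649 grip 0.44977574490598515
[-0.0, -0.0, 0.4, 0.01, 0.02, 0.02]
[-0.0, -0.0, 0.4, 0.01, 0.02, 0.02]
[-0.0, -0.0, 0.4, 0.01, 0.02, 0.02]
[-0.0, -0.0, 0.4, 0.01, 0.02, 0.02]
```

View pics/w8.png

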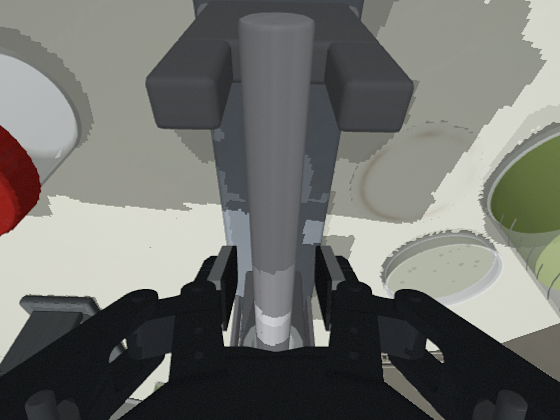

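servo_tool(
  moves=[
    [[0,0,0.8,0,0,0],[0,0,0.8,0,0,0],[0,0,0,0,0,0],[0,0,0,0,0,0],[3,0,-1.5,0,0,0],[6,0,-3.1,0,0,0],[6,0,-3.1,0,0,0],[6,0,-3.1,0,0,0]],
  ],
  jaw=0,
)

```text
time_s: 11.27
ee_pos: [0.6227, -0.0642, 0.0795]
eef_rot: [0.627, 0.743, -0.151, 0.179]
wrist_force: [0.7, 0.3, -1.7]
grip_width: 0.194
```

Run:
```python
from h import *
o=arm.get_obs();print(o["ee_pos"],o["time_s"],o["wrist_force"],o["grip_width"],(o["ee_pos"]-M)@D)
p,Rg=at(.087,.077,27,0); rows(p,Rg,3)
```

```text
[ 0.6227 -0.0642  0.0795] 11.2667 [ 0.7317  0.3103 -1.688 ] 0.19350413083712323 0.07695210655665244
t 11.2667 dist mm 11.425122066248637 ang 0.1059645590657347 grip 0.19350413083712323
[3.4, 0.2, -1.8, -0.01, 0.03, 0.02]
[3.4, 0.2, -1.8, -0.01, 0.03, 0.02]
[3.4, 0.2, -1.8, -0.01, 0.03, 0.02]
```

servo_tool(
  moves=[
    [[3.4,0.2,-1.7,0,0,0],[3.4,0.2,-1.7,0,0,0],[2,0,-1,0,0,0],[0,0,0,0,0,0],[0,0,0,0,0,0],[0,0,0,0,0,0],[0,0,0,0,0,0],[0,0,0,0,0,0]],
  ],
)

```text
time_s: 11.93
ee_pos: [0.6206, -0.0504, 0.0787]
eef_rot: [0.626, 0.744, -0.151, 0.178]
wrist_force: [-0.2, 1.2, -1.8]
grip_width: 0.19
```

Run:
```python
from h import *
C,im,res=look("w9",["piston_end"]); look("sc9",n="scene")
o=arm.get_obs();print(o["ee_pos"],o["time_s"],o["wrist_force"],o["grip_width"],(o["ee_pos"]-M)@D)
p,Rg=at(.065,.077,12,0); print(p); rows(p,Rg,5)
```

```text
w9 piston_end []
[ 0.6206 -0.0505  0.0787] 12.0833 [-1.0063  1.3897 -1.0944] 0.1929308821483533 0.09089431250469933
[ 0.6252 -0.0753  0.0799]
t 12.0833 dist mm 25.303994293166415 ang 15.001668271853408 grip 0.1929308821483533
[-4.6, 0.0, 2.1, -0.01, 3.0, 0.05]
[-4.7, 0.1, 1.8, -0.01, 3.0, 0.05]
[-4.8, 0.1, 1.6, -0.01, 3.0, 0.05]
[-4.9, 0.1, 1.3, -0.01, 3.0, 0.05]
[-4.9, 0.1, 1.1, -0.01, 3.0, 0.05]
```

View pics/w9.png

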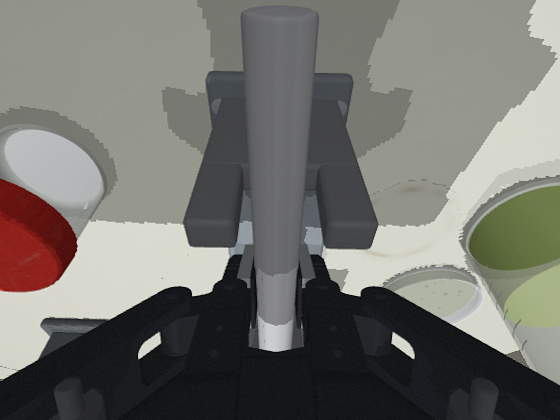

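View pics/sc9.png

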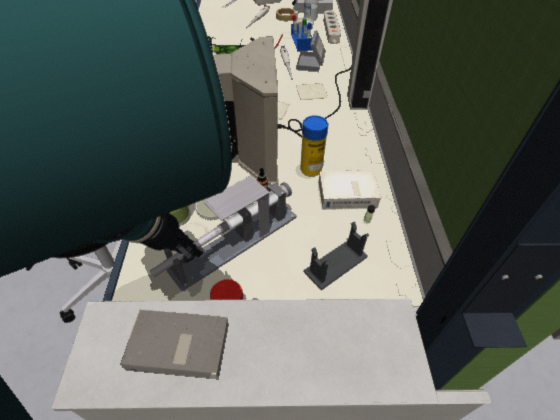

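servo_tool(
  moves=[
    [[0,0,0,0,0,0],[0,0,0,0,0,0],[0,0,0,0,0,0],[-4,0,1.5,0,2.5,0],[-5,0,2,0,3,0],[-5,0,2,0,3,0],[-5,0,1,0,3,0],[-3,0,0.5,0,2.5,0]],
  ],
  jaw=0.45,
)

```text
time_s: 12.75
ee_pos: [0.6252, -0.072, 0.0809]
eef_rot: [0.638, 0.762, -0.071, 0.083]
wrist_force: [-0.7, 0.0, -0.7]
grip_width: 0.45
```

Run:
```python
from h import *
C,im,res=look("w10",["front_tip","rest_seat"]); 
o=arm.get_obs();print(o["ee_pos"],o["time_s"],o["wrist_force"],o["grip_width"],(o["ee_pos"]-M)@D)
p,Rg=at(.065,.077,12,0); print(p); rows(p,Rg,4)
C9=C
print((onz(C,res["front_tip"][0]["centre"],.077)-M)@D if res["front_tip"] else 0)
```

```text
w10 front_tip []
w10 rest_seat []
[ 0.6251 -0.0723  0.0806] 12.9 [-0.2025 -0.081   0.2928] 0.44984541497302194 0.06858574838994995
[ 0.6252 -0.0753  0.0799]
t 12.9 dist mm 3.067190510603799 ang 0.8357135793507642 grip 0.44984541497302194
[-0.7, -0.1, 0.3, -0.0, 0.19, 0.09]
[-0.7, -0.1, 0.3, -0.0, 0.19, 0.09]
[-0.7, -0.1, 0.3, -0.0, 0.19, 0.09]
[-0.7, -0.1, 0.3, -0.0, 0.19, 0.09]
0
```

View pics/w10.png

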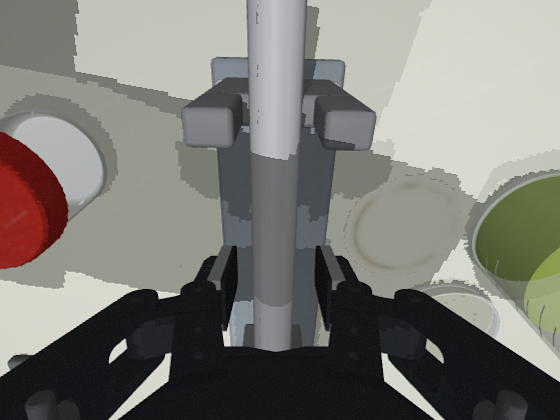

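servo_tool(
  moves=[
    [[-1.5,0,0.5,0,0.3,0.1],[-1.5,0,0.5,0,0.3,0.1],[0,0,0,0,0,0],[0,0,0,0,0,0],[0,0,0,0,0,0],[3,0,-0.6,0,0,0],[5,0,-1.1,0,0,0],[5,0,-1.1,0,0,0]],
  ],
  jaw=0,
  squeeze=80,
)

```text
time_s: 13.57
ee_pos: [0.6223, -0.0601, 0.0796]
eef_rot: [0.64, 0.761, -0.071, 0.082]
wrist_force: [0.3, 0.1, -2.2]
grip_width: 0.186
```

Run:
```python
from h import *
o=arm.get_obs();print(o["ee_pos"],o["time_s"],o["wrist_force"],o["grip_width"],(o["ee_pos"]-M)@D)
p,Rg=at(.105,.079,12,0); print(p); rows(p,Rg,5)
```

```text
[ 0.6223 -0.0601  0.0796] 13.5667 [ 0.2513  0.0931 -2.184 ] 0.18590775398285367 0.08109020540670858
[ 0.6185 -0.0359  0.0819]
t 13.5667 dist mm 24.64676464228101 ang 0.5124935860810826 grip 0.18590775398285367
[4.7, 0.1, -1.5, -0.02, 0.09, 0.05]
[4.7, 0.1, -1.5, -0.02, 0.09, 0.05]
[4.7, 0.1, -1.5, -0.02, 0.09, 0.05]
[4.7, 0.1, -1.5, -0.02, 0.09, 0.05]
[4.7, 0.1, -1.5, -0.02, 0.09, 0.05]
```

servo_tool(
  moves=[
    [[4.7,0,-1.5,0,0,0],[4.7,0,-1.5,0,0,0],[4.7,0,-1.5,0,0,0],[4.7,0,-1.5,0,0,0],[3,0,-1.5,0,0,0],[1,0,-1,0,0,0],[0,0,0,0,0,0],[0,0,0,0,0,0]],
  ],
)

```text
time_s: 14.23
ee_pos: [0.6165, -0.0306, 0.0822]
eef_rot: [0.638, 0.762, -0.071, 0.081]
wrist_force: [0.4, 0.3, -2.9]
grip_width: 0.182
```

Run:
```python
from h import *
look("sd11",n="side");C,im,res=look("sc11",["piston_end","barrel_mouth","hood_edge"],n="scene")
o=arm.get_obs();print(o["ee_pos"],o["time_s"],o["wrist_force"],o["grip_width"],(o["ee_pos"]-M)@D)
if res["piston_end"]: print((onz(C,res["piston_end"][0]["centre"],.08)-M)@D)
a=im[170:300,110:330]; cv2.imwrite("pics/sc11c.png",cv2.resize(a,None,fx=3.5,fy=3.5,interpolation=2))
```

```text
sc11 piston_end [(array([233.2, 212.2]), 0.55)]
sc11 barrel_mouth [(array([224.2, 228.6]), 0.61)]
sc11 hood_edge [(array([211.5, 209.9]), 0.66)]
[ 0.6164 -0.0309  0.0821] 14.4833 [-0.3776  0.2339 -2.7402] 0.18613219321367125 0.11084174859731112
0.03472571403843739
```

View pics/sc11c.png

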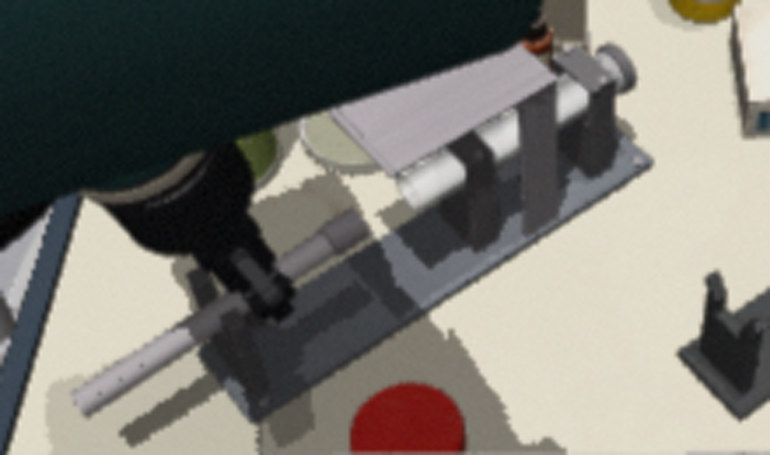

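servo_tool(
  moves=[
    [[-0.6,0,-3,0,0,0],[-1.4,0,-7,0,0,0],[-1.5,0,-7.4,0,0,0],[-1.5,0,-7.4,0,0,0],[-1.5,0,-7.4,0,0,0],[-1.2,0,-6,0,0,0],[0,0,0,0,0,0],[0,0,0,0,0,0]],
  ],
)

```text
time_s: 15.15
ee_pos: [0.6171, -0.0308, 0.1268]
eef_rot: [0.639, 0.762, -0.07, 0.081]
wrist_force: [-0.2, 0.5, -3.1]
grip_width: 0.184
```

Run:
```python
from h import *
o=arm.get_obs();print(o["ee_pos"],o["time_s"],o["wrist_force"],o["moment"],o["grip_width"],(o["ee_pos"]-M)@D)
p=o["ee_pos"]+D*.06; p[2]+=.1; rows(p,Rt(D,12),8)
A,B=cam("scene"),cam("side")
print(onz(A,(249,338),.075),onz(B,(198,358),.075))
```

```text
[ 0.6171 -0.0308  0.1268] 15.15 [-0.2367  0.5097 -3.063 ] [0.3064 0.0096 0.03  ] 0.18377044192347244 0.11084753530922782
t 15.15 dist mm 116.61903789690602 ang 0.5227927825453274 grip 0.18377044192347244
[4.7, 0.0, -13.8, -0.01, 0.04, 0.05]
[4.7, 0.0, -13.8, -0.01, 0.04, 0.05]
[4.7, 0.0, -13.8, -0.01, 0.04, 0.05]
[4.7, 0.0, -13.8, -0.01, 0.04, 0.05]
[4.7, 0.0, -13.8, -0.01, 0.04, 0.05]
[4.7, 0.0, -13.8, -0.01, 0.04, 0.05]
[4.7, 0.0, -13.8, -0.01, 0.04, 0.05]
[4.7, 0.0, -13.8, -0.01, 0.04, 0.05]
[ 0.4542 -0.3275  0.075 ] [ 0.467  -0.3327  0.075 ]
```

servo_tool(
  moves=[
    [[9,0,-4,0,0,0],[12,0,-5,0,0,0],[12,0,-5,0,0,0],[5,0,-12,0,0,0],[0,0,-18,0,0,0],[-3,0,-18,0,0,0],[-3,0,-18,0,0,0],[-3,0,-14,0,0,0]],
  ],
)

```text
time_s: 15.82
ee_pos: [0.6039, 0.0277, 0.2117]
eef_rot: [0.637, 0.763, -0.073, 0.077]
wrist_force: [1.3, -0.4, -2.6]
grip_width: 0.188
```

Run:
```python
from h import *
look("sd12",n="side");look("sc12",n="scene")
o=arm.get_obs();print(o["ee_pos"],o["time_s"],o["wrist_force"],o["moment"],o["grip_width"])
Dr=np.array([-.07,.997,0])
p=np.array([.463,-.30,.20]); rows(p,Rt(Dr,12),24)
```

```text
[0.6049 0.0274 0.2125] 15.9167 [ 0.4344 -0.7048 -3.8358] [0.2627 0.0496 0.0055] 0.18407030550375897
t 15.9167 dist mm 357.10535174489513 ang 6.217704997294059 grip 0.18407030550375897
[-12.0, -8.2, 3.2, 0.03, 0.01, 0.26]
[-12.0, -8.2, 3.2, 0.03, 0.01, 0.26]
[-12.0, -8.1, 3.2, 0.03, 0.01, 0.26]
[-12.1, -8.1, 3.2, 0.03, 0.01, 0.26]
[-12.1, -8.0, 3.2, 0.03, 0.01, 0.26]
[-12.2, -8.0, 3.2, 0.03, 0.01, 0.26]
[-12.2, -7.9, 3.2, 0.03, 0.01, 0.26]
[-12.2, -7.8, 3.2, 0.03, 0.01, 0.26]
[-12.3, -7.8, 3.2, 0.03, 0.01, 0.26]
[-12.3, -7.7, 3.2, 0.03, 0.01, 0.26]
[-12.3, -7.7, 3.2, 0.03, 0.01, 0.26]
[-12.4, -7.6, 3.2, 0.03, 0.01, 0.26]
[-12.4, -7.6, 3.2, 0.03, 0.01, 0.26]
[-12.4, -7.5, 3.2, 0.03, 0.01, 0.26]
[-12.5, -7.4, 3.2, 0.03, 0.01, 0.26]
[-12.5, -7.4, 3.2, 0.03, 0.01, 0.26]
[-12.5, -7.3, 3.2, 0.03, 0.01, 0.26]
[-12.6, -7.3, 3.2, 0.03, 0.01, 0.26]
[-12.6, -7.2, 3.2, 0.03, 0.01, 0.26]
[-12.6, -7.1, 3.2, 0.03, 0.01, 0.26]
[-12.7, -7.1, 3.2, 0.03, 0.01, 0.26]
[-12.7, -7.0, 3.2, 0.03, 0.01, 0.26]
[-12.7, -7.0, 3.2, 0.03, 0.01, 0.26]
[-12.8, -6.9, 3.3, 0.03, 0.01, 0.26]
```

View pics/sd12.png

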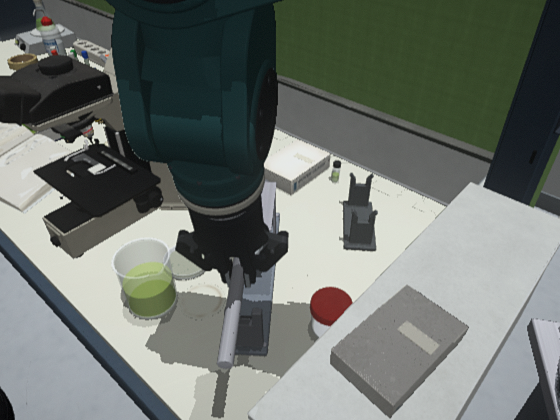

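View pics/sc12.png

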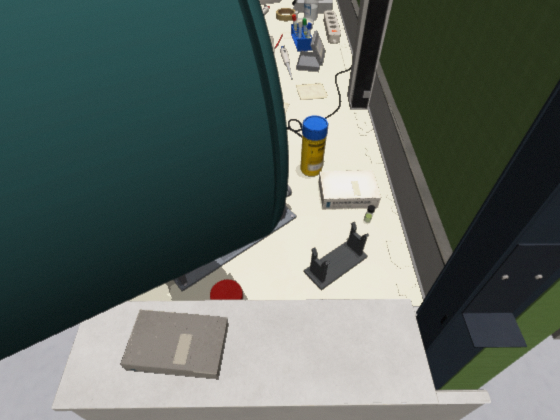

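servo_tool(
  moves=[
    [[-8,-6,2,0,0,0.3],[-14,-10,3.5,0,0,0.4],[-19,-12,5,0,0,0.4],[-19,-12,5,0,0,0.4],[-19,-12,5,0,0,0.4],[-19,-12,5,0,0,0.4],[-19,-12,5,0,0,0.4],[-19,-12,5,0,0,0.4]],
  ],
)

```text
time_s: 16.58
ee_pos: [0.5322, -0.1253, 0.1968]
eef_rot: [0.656, 0.747, -0.072, 0.076]
wrist_force: [0.2, -0.2, -3.8]
grip_width: 0.186
```

Run:
```python
from h import *
o=arm.get_obs();print(o["ee_pos"],o["time_s"],o["wrist_force"],o["moment"],o["grip_width"])
Dr=np.array([-.07,.997,0])
p=np.array([.463,-.30,.20]); rows(p,Rt(Dr,12),8)
```

```text
[ 0.5322 -0.1253  0.1968] 16.5833 [ 0.1993 -0.1896 -3.8489] [ 0.3068 -0.0083 -0.0156] 0.1857648397070019
t 16.5833 dist mm 187.90436326121602 ang 3.4175502124679524 grip 0.1857648397070019
[-20.2, -11.4, 4.0, 0.04, 0.0, 0.43]
[-20.2, -11.2, 4.0, 0.04, 0.0, 0.43]
[-20.3, -11.1, 4.0, 0.04, 0.0, 0.43]
[-20.4, -10.9, 4.0, 0.04, 0.0, 0.43]
[-20.5, -10.8, 4.0, 0.04, 0.0, 0.43]
[-20.6, -10.6, 4.0, 0.04, 0.0, 0.43]
[-20.6, -10.5, 4.0, 0.04, 0.0, 0.43]
[-20.7, -10.3, 4.0, 0.04, 0.0, 0.43]
```

servo_tool(
  moves=[
    [[-20,-11,4,0,0,0.4],[-20,-11,4,0,0,0.4],[-20,-11,4,0,0,0.4],[-20,-11,4,0,0,0.4],[-20,-11,4,0,0,0.4],[-18,-10,4,0,0,0.4],[-12,-6,2,0,0,0.4],[-6,-3,1,0,0,0.4]],
  ],
)

```text
time_s: 17.25
ee_pos: [0.4601, -0.2774, 0.1881]
eef_rot: [0.679, 0.727, -0.072, 0.071]
wrist_force: [-0.6, 1.4, -3.5]
grip_width: 0.181
```

Run:
```python
from h import *
C,im,res=look("w13",["rest_seat","piston_end","front_tip"]); 
A,ia,ra=look("sc13",["piston_end","front_tip","rest_seat"],n="scene")
B,ib,rb=look("sd13",["piston_end","front_tip","rest_seat"],n="side")
for t in ra:
    if ra[t] and rb[t]: print(t,tri([ray(A,ra[t][0]["centre"]),ray(B,rb[t][0]["centre"])]))
o=arm.get_obs();print(o["ee_pos"],o["eef_rot"],o["time_s"])
```

```text
w13 rest_seat []
w13 piston_end []
w13 front_tip []
sc13 piston_end []
sc13 front_tip []
sc13 rest_seat []
sd13 piston_end [(array([142.2, 364.5]), 0.75)]
sd13 front_tip [(array([216.2, 365. ]), 0.58)]
sd13 rest_seat [(array([196.4, 356.8]), 0.85), (array([215.9, 365.7]), 0.39)]
[ 0.4618 -0.2761  0.1893] [ 0.6784  0.7276 -0.0717  0.0722] 17.85
```

View pics/w13.png

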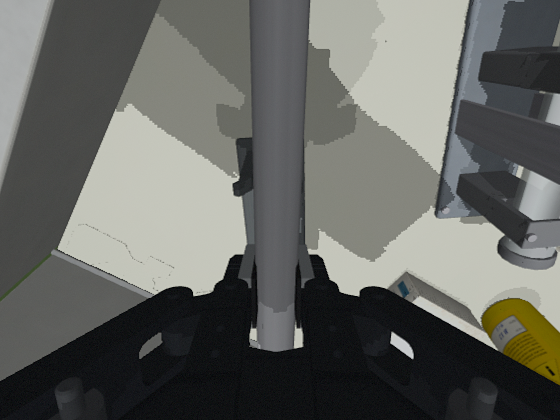

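View pics/sc13.png

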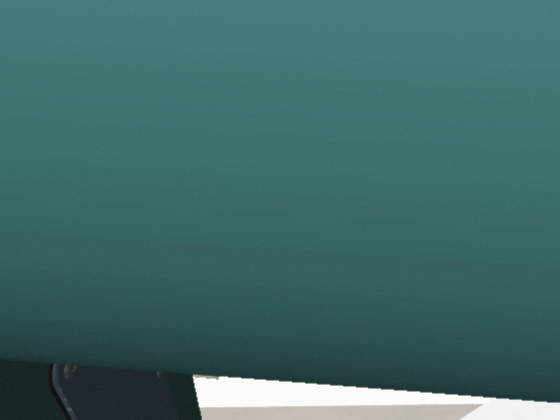

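View pics/sd13.png

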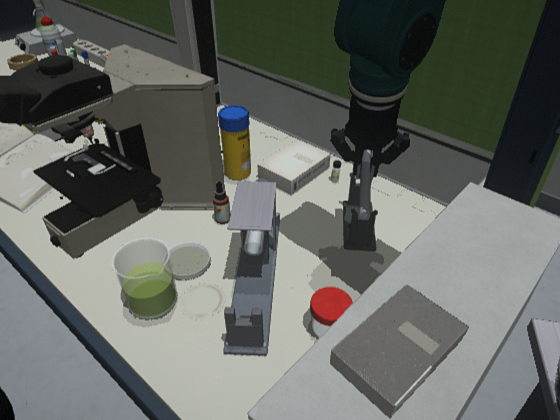

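Run:
```python
from h import *
from scipy.optimize import least_squares
o=arm.get_obs();Q=R.from_quat(o["eef_rot"]);B=cam("side");G=o["ee_pos"]+Q.apply([0,0,.003])
ty=Q.apply([0,1,0]);tx=Q.apply([1,0,0]);f=np.cross(ty,[0,0,1]);f=-f if f@tx<0 else f; f/=np.linalg.norm(f)
print("heading",f)
def g(v):
    pc,t=v; u=f*np.cos(t)+np.array([0,0,1])*np.sin(t); O=G-u*pc
    return [*(proj(B,O+u*.0875)-[216.2,365.0]),*(proj(B,O-u*.1125)-[142.2,364.5])]
s=least_squares(g,[-.038,0]);print(s.x,s.fun)
rows([.53,-.375,.215],Q,8)
```

```text
heading [-0.0693  0.9976 -0.    ]
[-0.0342 -0.0736] [-0.0831 -0.6767  0.1164  0.598 ]
t 17.85 dist mm 122.83769337487739 ang 0.0 grip 0.18655135489360306
[-13.3, 7.6, -0.6, 0.0, 0.0, 0.0]
[-13.3, 7.6, -0.6, 0.0, 0.0, 0.0]
[-13.3, 7.6, -0.6, 0.0, 0.0, 0.0]
[-13.3, 7.6, -0.6, 0.0, 0.0, 0.0]
[-13.3, 7.6, -0.6, 0.0, 0.0, 0.0]
[-13.3, 7.6, -0.6, 0.0, 0.0, 0.0]
[-13.3, 7.6, -0.6, 0.0, 0.0, 0.0]
[-13.3, 7.6, -0.6, 0.0, 0.0, 0.0]
```

servo_tool(
  moves=[
    [[-8,5,-0.5,0,0,0],[-14,8,-0.6,0,0,0],[-14,8,-0.6,0,0,0],[-14,8,-0.6,0,0,0],[-14,8,-0.6,0,0,0],[-14,8,-0.6,0,0,0],[-10,6,-0.5,0,0,0],[-4,2,0,0,0,0]],
  ],
)

```text
time_s: 18.52
ee_pos: [0.5259, -0.3673, 0.2132]
eef_rot: [0.678, 0.728, -0.072, 0.073]
wrist_force: [-0.9, 0.7, -2.4]
grip_width: 0.183
```

Run:
```python
from h import *
C,im,res=look("w14",["rest_seat"]); 
B,ib,rb=look("sd14",["piston_end","front_tip","rest_seat"],n="side")
o=arm.get_obs();print(o["ee_pos"],o["eef_rot"],o["time_s"])
if res["rest_seat"]:
    print(onz(C,res["rest_seat"][0]["centre"],.075), tri([ray(C,res["rest_seat"][0]["centre"]),ray(B,(197,357.5)),ray(cam("scene"),(249,338))]))
```

```text
w14 rest_seat [(array([125.8, 197.2]), 0.64)]
sd14 piston_end [(array([104.8, 334.7]), 0.88)]
sd14 front_tip [(array([167.1, 332.8]), 0.7)]
sd14 rest_seat [(array([198.2, 358.7]), 0.86)]
[ 0.5244 -0.3649  0.213 ] [ 0.6774  0.7285 -0.0716  0.0722] 18.8167
[ 0.4618 -0.3344  0.075 ] (array([ 0.4625, -0.3349,  0.0706]), [np.float64(1.7572783314728866), np.float64(7.077646101351371), np.float64(6.349405541904499)])
```

View pics/w14.png

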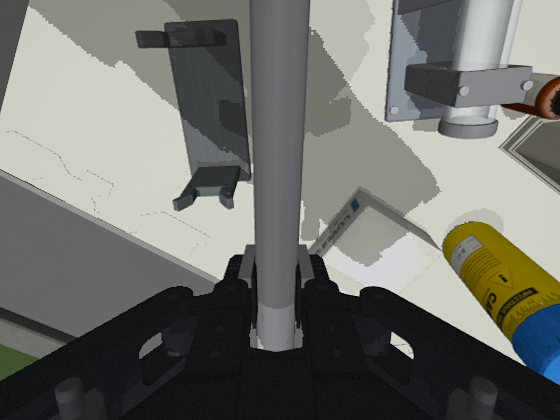

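View pics/sd14.png

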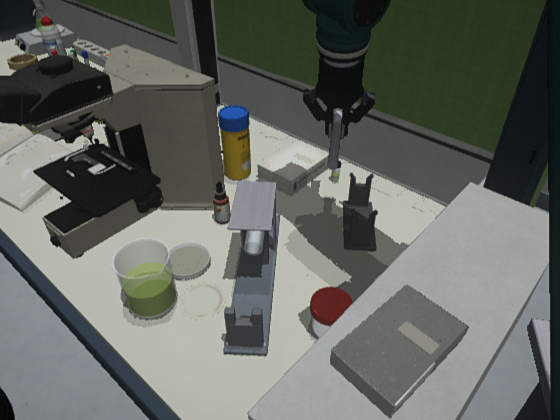

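Run:
```python
import cv2
a=cv2.imread("pics/w14.png")[0:220,120:270]; a=cv2.convertScaleAbs(a,alpha=1.8,beta=10); cv2.imwrite("pics/w14c.png",cv2.resize(a,None,fx=2.7*1.0,fy=2.7,interpolation=2))
a=cv2.imread("pics/side0.png")[165:255,330:390]; a=cv2.convertScaleAbs(a,alpha=1.8,beta=10); cv2.imwrite("pics/sd0c.png",cv2.resize(a,None,fx=6,fy=6,interpolation=2))
```

```text
(no output)
```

View pics/w14c.png

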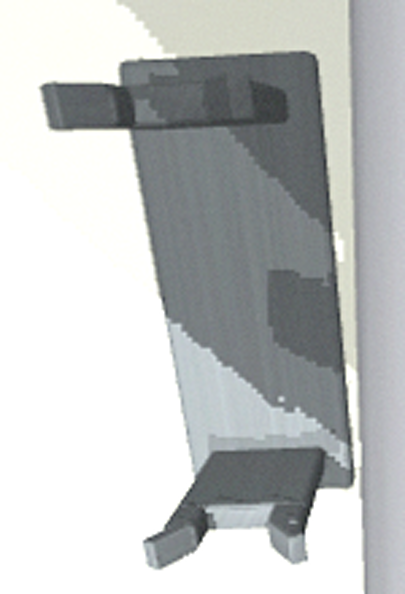

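View pics/sd0c.png

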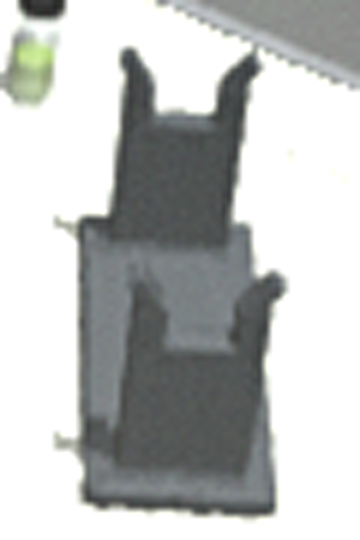

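Run:
```python
from h import *
from scipy.optimize import least_squares
o=arm.get_obs();C=cam("wrist",o);B=cam("side")
obs=[(+75,+32,.01,C,(19.3,237.8)),(+75,-32,.01,C,(22.2,164.4)),(-75,+32,.01,C,(180.4,250.4)),
     (75,32,0.,B,(248.5,344.2)),(75,-32,0.,B,(250.5,375.5))]
def g(v,sel):
    x,y,t=v[0],v[1],v[2]; r=np.array([-np.sin(t),np.cos(t),0]); l=np.array([np.cos(t),np.sin(t),0]) # r: along (to +y), l: towards +x
    e=[]
    for i in sel:
        a,b,z,c,px=obs[i]; P=np.array([x,y,0])+r*a/1000+l*b/1000; P[2]=z; e+=list(proj(c,P)-px)
    return np.array(e)
for sel in([0,1,2],[3,4],[0,1,2,3,4]):
    s=least_squares(g,[.462,-.335,.05],args=(sel,)); print(sel,s.x,np.round(s.fun,1))
for px in [(19.3,237.8),(22.2,164.4),(180.4,250.4),(172,191.5)]: print(onz(C,px,.01))
print("top post mid",onz(C,(38.9,180.9),.093),"bottom",onz(C,(203.7,202.2),.093))
```

```text
[0, 1, 2] [ 0.4594 -0.3322  0.1063] [-0.5  0.5 -0.4 -0.8  1.6  0.4]
[3, 4] [ 0.4593 -0.3382  0.1194] [ 0.  -0.5 -0.   0.5]
[0, 1, 2, 3, 4] [ 0.4594 -0.3325  0.1081] [-0.2  0.2  0.1 -1.   1.8  0.4  1.8 -1.2  2.  -0.1]
[ 0.4829 -0.2546  0.01  ]
[ 0.4203 -0.2613  0.01  ]
[ 0.4988 -0.4015  0.01  ]
[ 0.4364 -0.3966  0.01  ]
top post mid [ 0.4564 -0.2731  0.093 ] bottom [ 0.4657 -0.3903  0.093 ]
```

```bash
cat >> h.py <<'E'
from scipy.optimize import least_squares
S=np.array([.4605,-.333,.075]); HR=np.array([-.100,.995,0.])
def rodfit(o,tip,pe):
    Q=R.from_quat(o["eef_rot"]);B=cam("side");G=o["ee_pos"]+Q.apply([0,0,.003])
    ty=Q.apply([0,1,0]);tx=Q.apply([1,0,0]);f=np.cross(ty,[0,0,1]);f=-f if f@tx<0 else f; f/=np.linalg.norm(f)
    def g(v):
        pc,t=v; u=f*np.cos(t)+np.array([0,0,1])*np.sin(t); O=G-u*pc
        return [*(proj(B,O+u*.0875)-tip),*(proj(B,O-u*.1125)-pe)]
    s=least_squares(g,[-.038,0]);print("pc,tilt",s.x,np.round(s.fun,1),"heading",f,"lean",np.degrees(np.arcsin(-tx[2])))
    return s.x
E
python3 - <<'E'
from h import *
o=arm.get_obs(); rodfit(o,[167.1,332.8],[104.8,334.7])
a=cv2.imread("pics/sd14.png")[80:200,280:390]; cv2.imwrite("pics/sd14c.png",cv2.resize(a,None,fx=5,fy=5,interpolation=2))
E
```

```text
pc,tilt [-0.0304 -0.088 ] [0.  0.1 0.3 3.7] heading [-0.0719  0.9974 -0.    ] lean 11.666228597225082
```

View pics/sd14c.png

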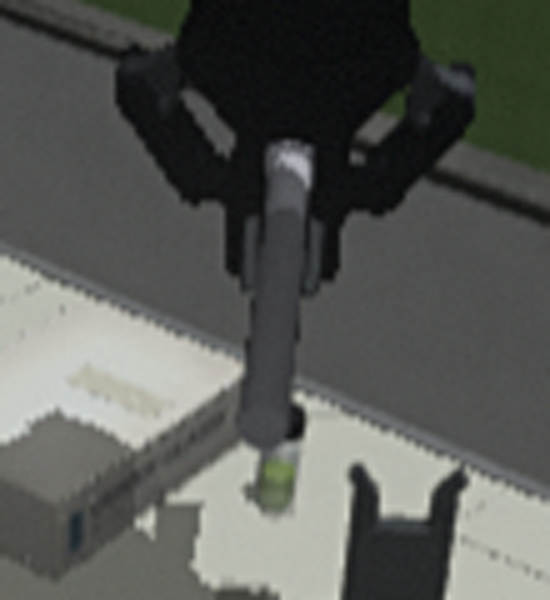

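Run:
```python
from h import *
o=arm.get_obs(); rodfit(o,[166.,333.],[111,338.])
im=cv2.cvtColor(cv2.imread("pics/w14.png"),6).astype(float)
from scipy.ndimage import gaussian_filter1d as gf
for r in range(5,250,25):
    g=gf(im[r:r+5].mean(0),1.2); d=np.diff(g); L=240+np.argmax(abs(d[240:272])); Rr=285+np.argmax(abs(d[285:318])); print(r+2,L,Rr,Rr-L)
# predicted edges for tilt hypotheses
C=cam("wrist",o);Q=R.from_quat(o["eef_rot"]);G=o["ee_pos"]+Q.apply([0,0,.003])
f=Q.apply([1,0,0]);f[2]=0;f/=np.linalg.norm(f); ty=Q.apply([0,1,0])
for t in(0,-.04,-.08):
    u=f*np.cos(t)+np.array([0,0,1])*np.sin(t); out=[]
    for s in (.03,.05,.07,.09,.11):
        P=G+u*s; v=P-C[2]; w=np.cross(u,v); dist=np.linalg.norm(v)
        a=proj(C,P-ty*.009*1.0); b=proj(C,P+ty*.009); out.append((round(a[0]),round(b[1]-a[1],1)))
    print(t,out)
```

```text
pc,tilt [-0.0422  0.0016] [-0.  -0.  -0.  -0.1] heading [-0.0719  0.9974 -0.    ] lean 11.666228597225082
7 248 309 61
32 249 316 67
57 240 307 67
82 242 306 64
107 244 305 61
132 247 304 57
157 249 302 53
182 252 301 49
207 253 300 47
232 254 298 44
0 [(222, np.float64(44.9)), (175, np.float64(48.4)), (121, np.float64(52.6)), (55, np.float64(57.6)), (-23, np.float64(63.6))]
-0.04 [(221, np.float64(44.5)), (173, np.float64(47.7)), (119, np.float64(51.4)), (55, np.float64(55.7)), (-20, np.float64(60.9))]
-0.08 [(219, np.float64(44.1)), (172, np.float64(47.0)), (118, np.float64(50.2)), (56, np.float64(54.0)), (-16, np.float64(58.3))]
```

```bash
cat >> h.py <<'E'
def seat(sx,z,lean=11.7):
    Rg=Rt(HR,lean); G=S+HR*sx; G[2]=z; return G-Rg.apply([0,0,.003]),Rg
E
python3 - <<'E'
from h import *
p,Rg=seat(-.030,.135); print(p); rows(p,Rg,8)
E
```

```text
[ 0.4634 -0.3622  0.1379]
t 18.8167 dist mm 96.6759955672852 ang 1.6605839915997116 grip 0.1851998373817935
[2.8, -7.5, 9.1, -0.09, -0.0, -0.19]
[2.8, -7.5, 9.0, -0.09, -0.0, -0.19]
[2.8, -7.5, 9.0, -0.09, -0.0, -0.19]
[2.8, -7.5, 9.0, -0.09, -0.0, -0.19]
[2.9, -7.5, 9.0, -0.09, -0.0, -0.19]
[2.9, -7.5, 9.0, -0.09, -0.0, -0.19]
[2.9, -7.5, 9.0, -0.09, -0.0, -0.19]
[2.9, -7.5, 9.0, -0.09, -0.0, -0.19]
```

servo_tool(
  moves=[
    [[2,-5,5,-0.1,0,-0.2],[3,-8,9,-0.1,0,-0.2],[3,-8,9,-0.1,0,-0.2],[3,-8,9,-0.1,0,-0.2],[3,-8,9,-0.1,0,-0.2],[3,-8,9,-0.1,0,-0.2],[3,-8,9,-0.1,0,-0.2],[2,-5,8,0,0,-0.2]],
  ],
)

```text
time_s: 19.48
ee_pos: [0.4627, -0.3574, 0.1429]
eef_rot: [0.665, 0.74, -0.068, 0.078]
wrist_force: [0.0, -0.5, -3.3]
grip_width: 0.187
```

Run:
```python
from h import *
C,im,res=look("w15",["rest_seat"]); 
B,ib,rb=look("sd15",["piston_end","front_tip","rest_seat"],n="side")
o=arm.get_obs();print(o["ee_pos"],o["eef_rot"],o["time_s"],o["wrist_force"])
p,Rg=seat(-.030,.135); rows(p,Rg,4)
a=ib[120:260,310:420]; a=cv2.convertScaleAbs(a,alpha=1.6,beta=10);cv2.imwrite("pics/sd15c.png",cv2.resize(a,None,fx=4.2,fy=4.2,interpolation=2))
```

```text
w15 rest_seat []
sd15 piston_end [(array([139.1, 364.8]), 0.67)]
sd15 front_tip [(array([206.6, 366.8]), 0.73)]
sd15 rest_seat [(array([199.1, 361.6]), 0.82), (array([330. , 329.5]), 0.25)]
[ 0.4644 -0.3585  0.1441] [ 0.6649  0.7398 -0.0677  0.0783] 19.7833 [-0.0411 -0.5205 -3.0121]
t 19.7833 dist mm 7.2732544206913925 ang 0.48390889473282356 grip 0.1847188149160776
[-0.6, -0.4, 1.7, 0.08, 0.04, 0.08]
[-0.6, -0.4, 1.7, 0.08, 0.04, 0.08]
[-0.6, -0.4, 1.7, 0.08, 0.04, 0.08]
[-0.6, -0.3, 1.7, 0.08, 0.04, 0.08]
```

View pics/sd15c.png

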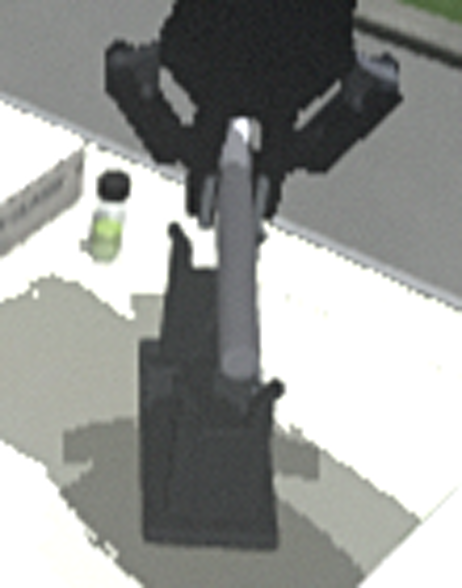

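View pics/w15.png

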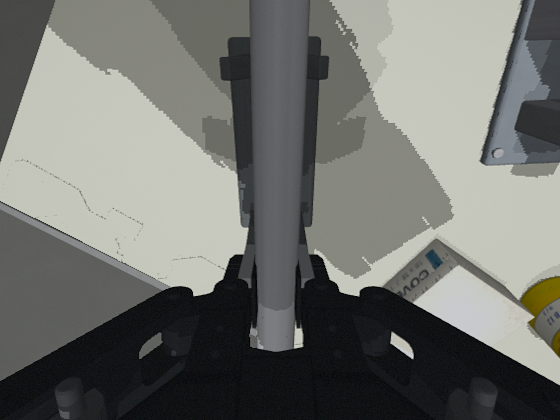

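servo_tool(
  moves=[
    [[0.5,-0.1,3,0.1,0,0],[1,-0.1,6.5,0.1,0,0],[1,-0.1,6.5,0,0,0],[1,-0.1,6.5,0,0,0],[1,-0.1,6.5,0,0,0],[1,-0.1,6.5,0,0,0],[0.8,0,5,0,0,0],[0.3,0,3,0,0,0]],
  ],
)

```text
time_s: 20.45
ee_pos: [0.4658, -0.3616, 0.0967]
eef_rot: [0.665, 0.74, -0.069, 0.078]
wrist_force: [-0.3, 0.1, -2.5]
grip_width: 0.185
```

Run:
```python
from h import *
C,im,res=look("w16"); 
B,ib,rb=look("sd16",["piston_end","front_tip"],n="side")
o=arm.get_obs();print(o["ee_pos"],o["eef_rot"],o["time_s"],o["wrist_force"])
p,Rg=seat(-.030,.075); rows(p,Rg,4)
a=ib[120:260,310:420]; a=cv2.convertScaleAbs(a,alpha=1.6,beta=10);cv2.imwrite("pics/sd16c.png",cv2.resize(a,None,fx=4.2,fy=4.2,interpolation=2))
```

```text
sd16 piston_end [(array([158. , 357.8]), 0.92)]
sd16 front_tip [(array([225. , 363.2]), 0.73)]
[ 0.4661 -0.3618  0.0979] [ 0.6647  0.7398 -0.069   0.0786] 20.65 [ 1.55   -0.6368 -3.1481]
t 20.65 dist mm 20.11081174453455 ang 0.5224725458176142 grip 0.1854473675543997
[1.0, -0.7, 4.9, 0.05, 0.08, 0.09]
[1.0, -0.7, 4.9, 0.05, 0.08, 0.09]
[1.0, -0.7, 4.9, 0.05, 0.08, 0.09]
[1.0, -0.7, 4.9, 0.05, 0.08, 0.09]
```

View pics/sd16c.png

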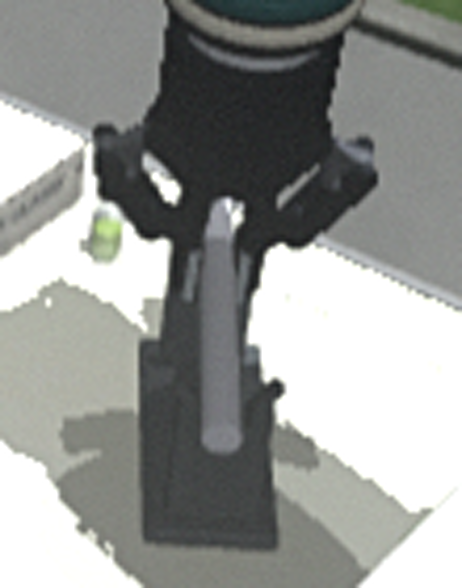

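View pics/w16.png

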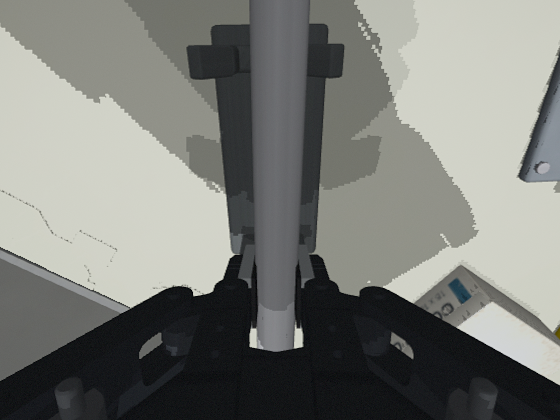

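Run:
```python
from h import *
im=cv2.imread("pics/w16.png"); a=cv2.convertScaleAbs(im[0:270,170:360],alpha=1.8,beta=10); cv2.imwrite("pics/w16c.png",cv2.resize(a,None,fx=2.2,fy=2.2,interpolation=2))
o=arm.get_obs();Q=R.from_quat(o["eef_rot"]);C=cam("wrist",o)
tx=Q.apply([1,0,0]);print("heading",np.arctan2(-tx[0],tx[1]))
f=lambda r,c,z:(Q.inv().apply(onz(C,(r,c),z)-o["ee_pos"])*1000, onz(C,(r,c),z))
for n,r,c,z in[("TL",26,213,.01),("TR",26,327,.01),("BL",250,232,.01),("BR",250,317,.01),("hornL",60,188,.093),("hornR",60,343,.093)]: print(n,*f(r,c,z))
```

```text
heading 0.10660284696104437
TL [117.3428 -33.3931  64.7824] [ 0.4223 -0.2647  0.01  ]
TR [117.3873  27.673   64.9229] [ 0.483  -0.2581  0.01  ]
BL [-25.2722 -32.7318  95.1228] [ 0.4386 -0.4096  0.01  ]
BR [-25.3761  31.3065  95.3022] [ 0.5023 -0.4029  0.01  ]
hornL [ 87.0994 -27.7814 -13.6276] [ 0.4291 -0.2773  0.093 ]
hornR [ 87.1223  21.582  -13.5112] [ 0.4782 -0.272   0.093 ]
```

View pics/w16c.png

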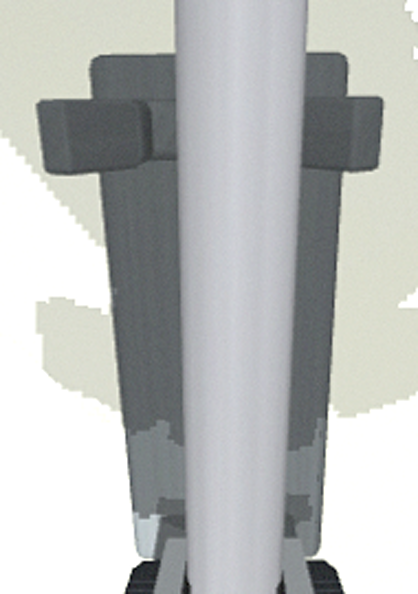

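servo_tool(
  moves=[
    [[0,-0.5,0,0,0,-0.4],[-0.3,-0.5,0.5,0,0,-0.4],[-0.3,-0.5,2,0,0,-0.4],[0.2,-0.4,2,0,0,-0.3],[0.3,0,2,0,0,0],[0.3,0,2,0,0,0],[0.2,0,1,0,0,0],[0,0,0,0,0,0]],
  ],
)

```text
time_s: 21.32
ee_pos: [0.4648, -0.3645, 0.089]
eef_rot: [0.654, 0.749, -0.07, 0.079]
wrist_force: [0.4, 0.3, -3.2]
grip_width: 0.189
```

```bash
sed -i 's|^S=.*|S=np.array([.4613,-.3336,.075]); HR=np.array([-.107,.994,0.])|' h.py
python3 - <<'E'
from h import *
C,im,res=look("w17"); 
o=arm.get_obs();Q=R.from_quat(o["eef_rot"]);print(o["ee_pos"],o["time_s"],o["wrist_force"],o["moment"])
tx=Q.apply([1,0,0]);print("heading",np.arctan2(-tx[0],tx[1]))
p,Rg=seat(-.030,.075); rows(p,Rg,4)
E
```

```text
[ 0.4648 -0.3644  0.0891] 21.3667 [ 0.0452  0.0173 -2.7392] [ 0.3097  0.0467 -0.0443]
heading 0.13605459590842553
t 21.3667 dist mm 11.296477515085492 ang 1.6872126489171528 grip 0.18548843895849518
[1.0, -0.0, 2.6, 0.06, 0.11, 0.4]
[1.0, -0.0, 2.6, 0.06, 0.11, 0.4]
[1.0, -0.0, 2.6, 0.06, 0.11, 0.4]
[1.0, -0.0, 2.6, 0.06, 0.11, 0.4]
```

View pics/w17.png

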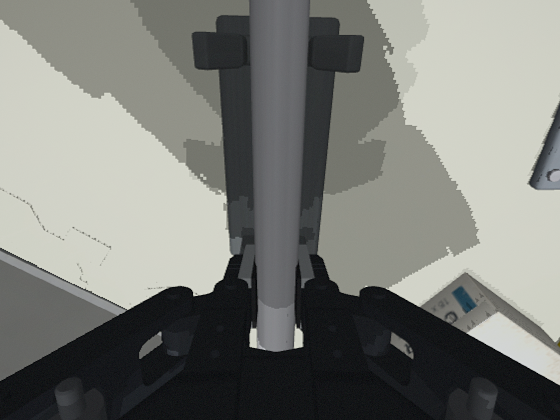

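servo_tool(
  moves=[
    [[0.5,0,1,0,0,0],[0.5,0,1.5,0,0,0],[0.5,0,1.5,0,0,0],[0.5,0,1.5,0,0,0],[0.4,0,1,0,0,0],[0.2,0,1,0,0,0],[0,0,0,0,0,0],[0,0,0,0,0,0]],
  ],
)

```text
time_s: 22.03
ee_pos: [0.4648, -0.3633, 0.0804]
eef_rot: [0.654, 0.749, -0.07, 0.079]
wrist_force: [-0.1, -0.3, -3.3]
grip_width: 0.186
```

Run:
```python
from h import *
o=arm.get_obs();print(o["ee_pos"],o["time_s"],o["wrist_force"],o["moment"])
p,Rg=seat(-.030,.075); rows(p,Rg,2)
```

```text
[ 0.4648 -0.3633  0.0804] 22.0333 [-0.0991 -0.3115 -3.3035] [ 0.2796  0.0064 -0.0221]
t 22.0333 dist mm 2.489142170498535 ang 1.6897575083698924 grip 0.18607505729344082
[0.5, -0.1, 1.1, 0.11, 0.21, 0.81]
[0.5, -0.1, 1.1, 0.11, 0.21, 0.81]
```

servo_tool(
  moves=[
    [[0.2,0,0.6,0,0,0],[0.2,0,0.6,0,0,0],[0.2,0,0.6,0,0,0],[0.1,0,0.5,0,0,0],[0,0,0,0,0,0],[0,0,0,0,0,0],[0,0,0,0,0,0],[0,0,0,0,0,0]],
  ],
)

```text
time_s: 22.7
ee_pos: [0.465, -0.3634, 0.0784]
eef_rot: [0.654, 0.749, -0.07, 0.079]
wrist_force: [-0.5, -0.8, -0.6]
grip_width: 0.186
```

Run:
```python
from h import *
C,im,res=look("w18"); 
B,ib,rb=look("sd18",["piston_end","front_tip"],n="side")
o=arm.get_obs();print(o["ee_pos"],o["time_s"],o["wrist_force"],o["moment"])
a=ib[120:260,310:420]; a=cv2.convertScaleAbs(a,alpha=1.6,beta=10);cv2.imwrite("pics/sd18c.png",cv2.resize(a,None,fx=4.2,fy=4.2,interpolation=2))
```

```text
sd18 piston_end [(array([166.2, 359.2]), 0.59)]
sd18 front_tip [(array([228.8, 360.8]), 0.87), (array([314.2, 241.2]), 0.34)]
[ 0.4649 -0.3634  0.0783] 22.9 [-0.5817  0.2693 -1.0106] [0.4079 0.1646 0.02  ]
```

View pics/sd18c.png

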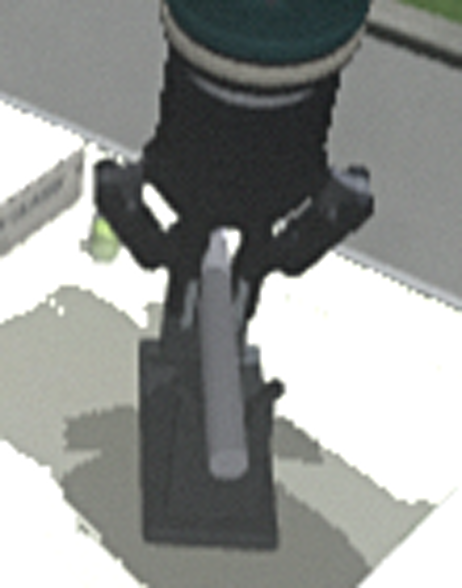

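View pics/w18.png

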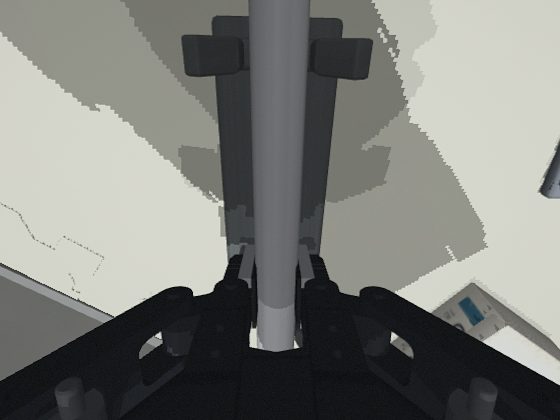

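Run:
```python
from h import *
B=cam("side");u=HR/np.linalg.norm(HR)
for px in[(228.8,361.5),(230.5,364)]:
    q=onz(B,px,.075); print(q,((q-S)@u-.0875)*1000)
print(proj(B,S+u*.0875+u*.009),proj(B,S+u*.0875))
```

```text
[ 0.4533 -0.2411  0.075 ] 5.280732856941695
[ 0.4484 -0.2374  0.075 ] 9.54208894081153
[230.2131 362.6188] [226.9754 362.4449]
```

servo_tool(
  moves=[
    [[0.1,0,0.4,0,0,0],[0.1,0,0.4,0,0,0],[0,0,0.4,0,0,0],[0,0,0,0,0,0],[0,0,0,0,0,0],[0,0,0,0,0,0],[0,0,0,0,0,0],[0,0,0,0,0,0]],
  ],
)

```text
time_s: 23.57
ee_pos: [0.465, -0.3636, 0.0773]
eef_rot: [0.654, 0.749, -0.07, 0.08]
wrist_force: [-1.5, -0.3, 0.9]
grip_width: 0.186
```

servo_tool(
  moves=[
    [[0,0,0,0,0,0],[0,0,0,0,0,0],[0,0,0,0,0,0],[0,0,0,0,0,0],[0,0,0,0,0,0],[0,0,0,0,0,0],[0,0,0,0,0,0],[0,0,0,0,0,0]],
  ],
  jaw=0.4,
)

```text
time_s: 24.23
ee_pos: [0.4656, -0.3641, 0.0776]
eef_rot: [0.654, 0.749, -0.07, 0.08]
wrist_force: [0.7, 0.9, -0.3]
grip_width: 0.403
```

Run:
```python
from h import *
C,im,res=look("w19"); 
B,ib,rb=look("sd19",["piston_end","front_tip"],n="side")
o=arm.get_obs();print(o["ee_pos"],o["time_s"],o["wrist_force"],o["moment"],o["grip_width"])
```

```text
sd19 piston_end [(array([168.9, 356.7]), 0.58)]
sd19 front_tip [(array([230.5, 367.8]), 0.9), (array([219.4, 223.6]), 0.72)]
[ 0.4656 -0.3641  0.0776] 24.4333 [-0.0455 -0.2631 -0.7145] [ 0.108   0.0002 -0.0708] 0.40453258906569617
```

View pics/w19.png

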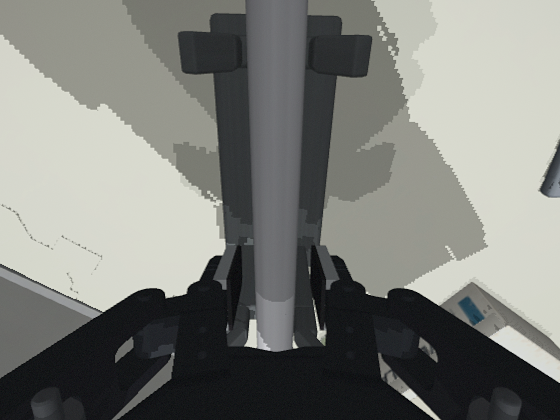

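servo_tool(
  moves=[
    [[-0.8,0,-4,0,0,0],[-2,0,-10,0,0,0],[-3,0,-16,0,0,0],[-3,0,-16,0,0,0],[-3,0,-16,0,0,0],[-3,0,-16,0,0,0],[-3,0,-16,0,0,0],[-3,0,-16,0,0,0]],
  ],
)

```text
time_s: 25.1
ee_pos: [0.4634, -0.3594, 0.1926]
eef_rot: [0.654, 0.749, -0.07, 0.077]
wrist_force: [0.3, 0.2, -1.2]
grip_width: 0.401
```

servo_tool(
  moves=[
    [[8,6,-14,0,0,0],[12,12,-10,0,0,0],[12,12,-6,0,0,0],[12,12,0,0,0,0],[12,12,0,0,0,0],[10,10,0,0,0,0],[5,5,0,0,0,0],[0,0,0,0,0,0]],
  ],
)

```text
time_s: 25.77
ee_pos: [0.5248, -0.2731, 0.2159]
eef_rot: [0.655, 0.748, -0.07, 0.082]
wrist_force: [0.1, -0.8, 0.6]
grip_width: 0.399
```

Run:
```python
from h import *
C,im,res=look("w20",["front_tip","piston_end","plunger","rest_seat"]); 
B,ib,rb=look("sd20",["piston_end","front_tip","plunger"],n="side")
A,ia,ra=look("sc20",n="scene")
o=arm.get_obs();print(o["ee_pos"],o["time_s"],o["wrist_force"],o["grip_width"])
u=HR/np.linalg.norm(HR)
for t in("front_tip","piston_end","plunger"):
    if res[t]:
        q=onz(C,res[t][0]["centre"],.075); print(t,"wrist",q,(q-S)@u*1000)
    if rb[t]:
        q=onz(B,rb[t][0]["centre"],.075); print(t,"side",q,(q-S)@u*1000)
    if res[t] and rb[t]: print(tri([ray(C,res[t][0]["centre"]),ray(B,rb[t][0]["centre"])]))
a=ib[120:260,310:420]; a=cv2.convertScaleAbs(a,alpha=1.6,beta=10);cv2.imwrite("pics/sd20c.png",cv2.resize(a,None,fx=4.2,fy=4.2,interpolation=2))
```

```text
w20 front_tip []
w20 piston_end []
w20 plunger [(array([214.2, 195.5]), 0.65)]
w20 rest_seat [(array([221.1, 197.4]), 0.64)]
sd20 piston_end [(array([172.5, 293.8]), 0.62), (array([167.9, 361.1]), 0.56)]
sd20 front_tip [(array([229.8, 364.7]), 0.62)]
sd20 plunger [(array([199.5, 359.4]), 0.61)]
[ 0.524  -0.2743  0.2159] 26.2667 [-0.8929  0.2266 -0.5434] 0.4014647257812705
front_tip side [ 0.4473 -0.2396  0.075 ] 94.9769384173033
piston_end side [ 0.6106 -0.3939  0.075 ] -75.95572877109674
plunger wrist [ 0.4594 -0.3262  0.075 ] 7.514233587259905
plunger side [ 0.4639 -0.3284  0.075 ] 4.916795804211482
(array([ 0.4624, -0.3218,  0.081 ]), [np.float64(1.7078390494207973), np.float64(1.7078390494207585)])
```

View pics/w20.png

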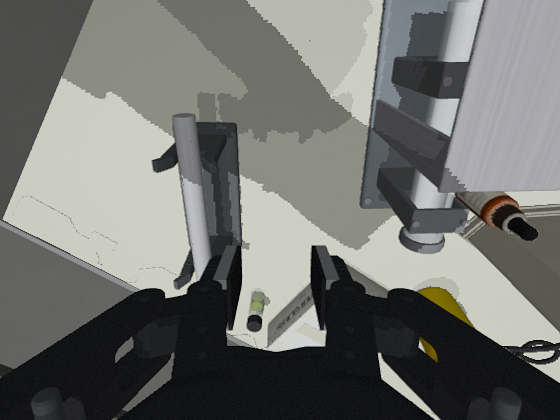

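View pics/sd20c.png

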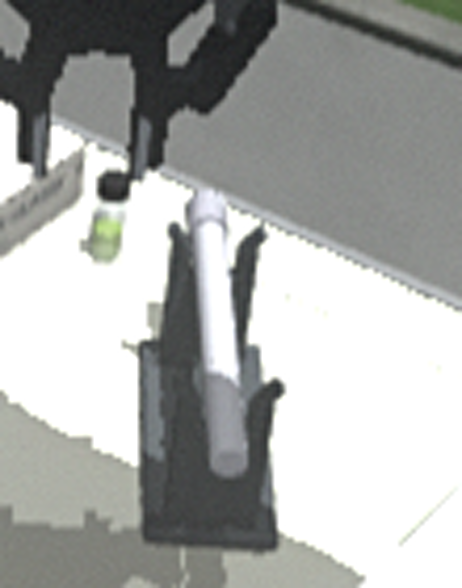

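Run:
```python
from h import *
B=cam("side");u=HR/np.linalg.norm(HR);f=lambda p:(np.round((proj(B,p)-[120,310])*4.2))[::-1]
C=cam("wrist",arm.get_obs())
for x in(-.1055,-.06,0,.06,.0945): print(x,"sidecrop col,row",f(S+u*x),"wrist",np.round(proj(C,S+u*x))[::-1])
for s in(-1,1): print("pe at +10mm z",f(S-u*.1055+[0,0,.01]))
```

```text
-0.1055 sidecrop col,row [207. 204.] wrist [208. 305.]
-0.06 sidecrop col,row [210. 255.] wrist [204. 272.]
0 sidecrop col,row [214. 328.] wrist [198. 220.]
0.06 sidecrop col,row [218. 409.] wrist [192. 157.]
0.0945 sidecrop col,row [221. 460.] wrist [187. 115.]
pe at +10mm z [209. 188.]
pe at +10mm z [209. 188.]
```

Run:
```python
import cv2
a=cv2.imread("pics/w20.png")[100:300,130:260]; a=cv2.convertScaleAbs(a,alpha=1.5,beta=10); cv2.imwrite("pics/w20c.png",cv2.resize(a,None,fx=3,fy=3,interpolation=2))
```

```text
(no output)
```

View pics/w20c.png

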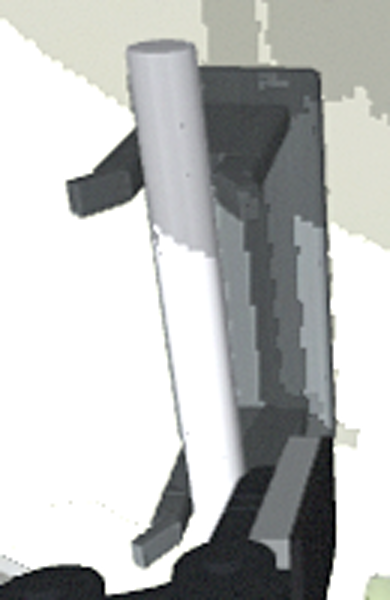

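Run:
```python
from h import *
o=arm.get_obs();print(o["time_s"],abs(o["joint_vel"]).max(),o["wrist_force"]); print(arm.close_job())
```

```text
26.2667 0.0010105493522442987 [-0.8929  0.2266 -0.5434]
the job is handed in; nothing more can be done
None
```

The plunger is fully out of the barrel and lies in both notches of the drying rest. I let go of it and handed the job in at 26.3 s; no verdict was reported.

- **Drawing out:** It took four holds, each taken nearer the barrel, leaning 38°, 27°, 27° and 12°. Before lifting over the fork, the scene camera put the piston end about 35 mm in front of the barrel mouth.
- **Placing:** I lowered it onto the rest in small steps until the wrist force showed the rest carrying it, then opened the jaws and backed away.
- **Last checks:** The side and wrist views put the middle of the shaft about 5 to 9 mm from midway between the posts, towards the plain tip. That is inside the 18 mm limit. The visible ends match the seated position within about 3 mm. The gripper was clear, the arm was still, and I saw no sign that a bystander had been touched, though I did not re-measure each one.
- **Disagreements:**
    - Triangulating the plunger's middle from two views gave a height of 81 mm instead of 75 mm. I put this down to detection error, because the rod's ends project where a seated rod should.
    - The networks' first tilt estimate for the held rod (-0.07 to -0.09 rad) was contradicted by my own readings of the pictures, which gave about 0.
    - After release, the wrist camera did not find the plunger's ends, so I checked those by eye against their predicted positions. The side camera's top piston-end detection was false.

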